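# Snug up a stake clamp by its star wheel

## Robot

A 6-joint arm with a two-finger parallel gripper is mounted at the origin on the work surface. World frame = base frame: x ahead of the robot, y to its left, z up, the work surface at z = 0. Lengths are in m, angles in degrees, forces in N, time in s.
With the tool pointing down it reaches from about 0.35 to 0.875 m from the base axis. Payload 4.2 kg.
Tool frame: the origin (TCP) lies midway between the tips of the shut fingers; the grasp point (between the pads) lies r.grasp_offset behind it (r.grasp_offset is the distance from the TCP to the grasp point, in m); z points along the fingers, y is the direction in which the jaws open and shut (so a half turn about z gives the same grasp; the last joint's range is limited). The gripper opens to 87 mm and grips with 3 to 60 N. Pads are 19 mm wide; open, the fingers measure 117 mm over their backs; the gripper's body (75 mm by 190 mm) begins 51 mm behind the grasp point.
Start: joints at [80.764, 22.042, 0.453, 0, -68.411, -14.817], TCP at [0.255, 0.571, 0.183] pointing down, gripper open.
Joint ranges: [-179.83, 179.83], [-69.29, 118.12], [-61.27, 80.66], [-181.25, 117.63], [-171.15, -9.14], [-177.46, 177.46]. Speed limits (degrees/s): [159.86, 159.86, 180, 180, 180, 180].

## Interface

Orientations are given as a 3x3 rotation matrix whose columns are the frame's x, y, z axes.
In Python, from station import sense, optics, r gives the robot as it stands. The module is installed in compiled form; this text tells all that it offers.
- The arm moves only by the tool servo_tool, never from a script. Its argument "deltas" is a list of rows, each an object with "slide": the shift along the tool's x, y, z in units of 25 mm (1.0 is 25 mm), a list of three; "spin": the turn about the tool's z in units of 8 degrees (1.0 is 8 degrees). A call has 1 to 10 rows; each row shifts and turns the pose as measured when the row begins, along the tool's axes as they then stand; what a row does not reach is not made up. A row lasts 1/10 s, in which the tool goes at most 50 mm and 8.59 degrees, less where a joint would pass 70% of its speed; a pose out of reach is approached as far as the arm can. A call is refused whole if a number of a shift passes 1 or a number of a turn 1, either way. A call with a gripper value outside its range is refused whole. "gripper" is the closure in counts, from 0 (fully open) to 255 (shut), set as the call begins (left out, the last holds). The fingers move at their own pace and stop on an object; the grip force is fixed at half the most. Time passes only in rows, so rows that do not move let the fingers close. It gives the time, the measured TCP pose, the force and the opening at its end, in the units of the state.
- sense(): the state, without advancing time (a new reading comes with each control period).
- optics.capture(name): name is "scene" or "side" or "wrist"; returns a dict with "frame" (384x512x3 uint8, red, green, blue), "camera_matrix" (3x3 intrinsics, pixels), "k1" (the pictures are not rectified: a ray, as slopes to the right and down, at radius r is drawn at 1 + k1 r^2 times it, then the intrinsics apply), "eye" and "rotation" of the camera in the world. Camera axes: x right, y down, z forward; pixel columns grow to the right and rows downward; lengths in m; the calibration is good to about 2 mm. A picture is of the moment at which its call begins. There is no depth.
- r.finish_job(): hands the job in, once; it reports no verdict.
The state is a dict: "time_s": time; "joints": joint angles; "joint_velocities": joint speeds; "effort": joint torques, N m; "tcp_pos": TCP position; "ee_rot": TCP orientation; "wrist_force": force on the tool from outside, world axes, zero at the start; "moment": the same for the moment, N m; "gripper_width": opening from 0.0 (shut) to 1.0 (fully open).
Only numpy, scipy, OpenCV 4.12 (cv2) and the standard library are available. Lean on these libraries where they do the work, as an engineer would, in place of code of your own. Each camera call takes 0.05 s, during which the arm holds its last target.

## Task

Take the orange-handled adjuster key from its wooden block and, working through the narrow slot in the top of the green clamp, push the star wheel round tooth by tooth in the direction of the white arrow until the steel jaw bites the stake and the wheel turns firm; stop there, never force the key or over-tighten. Then put the key back upright in the hole of its block, fully down, and let go. Turn the wheel only with the key, keep the stake standing in the clamp, and leave the dark ring mandrel, the hammer and the brass dish where they are.

Things in the scene. Friction and masses are not known exactly. Their poses are not given: they have to be found in the camera images.
- clamp: Fixed stake clamp on a grey base plate 100 x 134 x 10 mm. Origin: table level, under the middle of the wheel box; x along the white arrow, y from the wheel box towards jaw and fence, z up. Green wheel box 76 (x) x 32 (y) mm, top face 68 mm above the table. The stake stands between the jaw and the green fence block.
- slot (a point): Centre of the access slot, at the upper face of the box top, 68 mm above the table; axes as the clamp's. Slot 30 mm long (x +-15 mm), 12 mm wide (y +-6 mm), plate 4 mm thick. One stroke of the key from the rear to the front (+x) advances about one tooth; for the next one lift the key out and bring it back above: dragged back in the slot it turns the wheel back.
- wheel_axis (a point): Centre of the brass star wheel, 30 mm below the slot centre (38 mm above the table); its axis lies along clamp y. Hub radius 15 mm, 8 teeth, tip radius 24 mm, each tooth 4 mm thick and 10 mm wide. The tips pass 6 mm below the slot's upper face.
- wheel (a joint): Turn of the star wheel, rad, growing as its upper teeth move along the arrow (tightening). Teeth stand at this value + k x 0.785 from straight up, leaning towards the arrow if positive. Starts at 0 to 0.9; one to five strokes bring the jaw to the stake. Friction holds it (2 to 4 N at the blade). Then it goes solid: 6 N along the arrow at the blade is a good bite, 9 N is too much.
- jaw: Steel jaw plate 46 (x) x 8 (y) x 44 (z) mm beside the wheel box, driven by the wheel through a screw: it moves along clamp y by 3.8 mm per rad (3 mm per tooth) towards the stake. Its origin is the clamp's origin shifted by that travel.
- jaw_face (a point): Middle of the jaw's face that meets the stake, 36 mm above the table.
- fence: Fixed green fence block 60 (x) x 16 (y) x 50 (z) mm on the clamp's base plate, bolted a few mm nearer or farther each time. Origin: on the base plate, middle of the foot of its face towards the jaw (67.5 to 70.5 mm from the clamp's origin along clamp y); y points away from the jaw.
- stake: Loose mushroom stake standing on the clamp's base plate against the fence: steel shank 24 x 24 mm, domed head 38 mm across, 80 mm tall, 0.3 to 0.6 kg. Origin: centre of its foot. It needs no handling.
- holder: Fixed dark wooden block 64 x 64 x 30 mm. Origin: centre of its underside. Its through hole takes the key's blade.
- holder_hole (a point): Mouth of the block's hole, 30 mm above the table, centre of the block: 8 mm (block x) x 11 mm (block y), 30 mm deep.
- key_mid (a point): Centre of the loose adjuster key's handle (key 0.09 kg): orange, square, 22 x 22 x 48 mm. Key z runs up from blade to handle. Under the handle: thin neck, brass collar 18 x 18 x 5 mm, steel blade 4 mm thick along key x, 7 mm wide along key y. It starts in the block, collar on its top, key x along block x, this point 66 mm above the table. In the slot key x lies along clamp x.
- key_tip (a point): End of the blade on the key's axis, 50 mm below the handle centre. The collar's underside is 14 mm above the tip: with the collar on the clamp's top the blade clears the wheel's hub by 1 mm, with the collar on the block's top the tip is 16 mm above the table.
- mandrel: Bystander: dark tapered ring mandrel standing on a round foot, 64 mm across, 152 mm tall. Origin: centre of its foot.
- hammer: Bystander: hammer lying on the bench. Origin at its underside.
- dish: Bystander: small brass dish, 70 mm across, 28 mm tall. Origin: centre of its underside.

How it is judged:
By the outcome, as a careful person would: the job done as asked, in the order asked, and still so for the second after the job is handed in, with the robot touching nothing.
It also fails if it takes over 67 s, if anything falls off the work surface, if the arm or the gripper's body presses on something with over 40 N, if the wrist force passes 120 N, or if a joint passes its speed limit or range.

## Working session

There is one attempt and no reset: what is moved stays moved. The work goes in short steps, Python scripts to look and compute and a tool call to move; the robot and the scene stay as the last step left them, time stands still between calls to the robot, and variables do not carry over. Pictures are saved under pics/ and viewed, and the job is handed in when it is done.

Besides the shell and the picture viewer there is one more tool, called after "Call:" by a JSON object that holds its "method" and its "body", one argument or row to a line. servo_tool: Moves the arm, as the interface text tells. Its arguments: {"type":"object","properties":{"deltas":{"type":"array"},"gripper":{"type":"number"}},"required":["deltas"]}

```bash
ls; mkdir -p pics; python3 - <<'E'
from station import sense, optics, r
import cv2, numpy as np
s=sense()
for k,v in s.items(): print(k, np.round(v,4).tolist() if not isinstance(v,str) else v)
print(r.grasp_offset)
for n in ["scene","side","wrist"]:
    c=optics.capture(n)
    cv2.imwrite(f"pics/{n}0.png",c["frame"][:,:,::-1])
    print(n,np.round(c["camera_matrix"],2).tolist(),c["k1"],np.round(c["eye"],4),np.round(c["rotation"],4).tolist())
E
```

```text
pics
time_s 0.0
joints [80.762, 22.0881, 0.3778, -0.0303, -68.4107, -14.8172]
joint_velocities [-0.0134, -0.0197, 0.1489, 0.0231, -0.008, 0.0436]
effort [-0.0004, -39.0668, 18.7397, 4.2198, 0.0108, -0.0002]
tcp_pos [0.2544, 0.5701, 0.1823]
ee_rot [[0.9131, -0.4078, -0.0008], [-0.4078, -0.9131, -0.002], [0.0001, 0.0022, -1.0]]
wrist_force [0.4673, -0.4507, -0.4074]
moment [0.0155, -0.042, 0.015]
gripper_width 1.0016
0.0187
scene [[499.95, 0.0, 267.91], [0.0, 499.95, 202.41], [0.0, 0.0, 1.0]] -0.003478092285555625 [ 1.1609 -0.5701  0.9456] [[0.7137, 0.5095, -0.4806], [0.7004, -0.5155, 0.4936], [0.0037, -0.6889, -0.7248]]
side [[410.57, 0.0, 252.52], [0.0, 410.57, 191.43], [0.0, 0.0, 1.0]] 0.034409416403636636 [0.154  0.3892 0.7055] [[-0.6347, -0.5714, 0.5203], [-0.7725, 0.4524, -0.4456], [0.0192, -0.6847, -0.7286]]
wrist [[284.08, 0.0, 255.75], [0.0, 284.08, 192.15], [0.0, 0.0, 1.0]] -0.04016234021171968 [0.3319 0.5363 0.3833] [[-0.4072, -0.8689, -0.2813], [-0.9133, 0.3885, 0.1222], [0.0031, 0.3067, -0.9518]]
```

View pics/scene0.png

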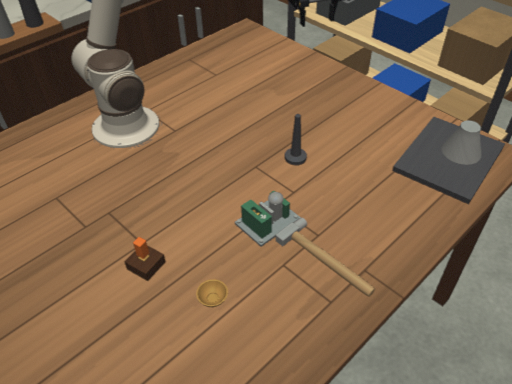

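View pics/side0.png

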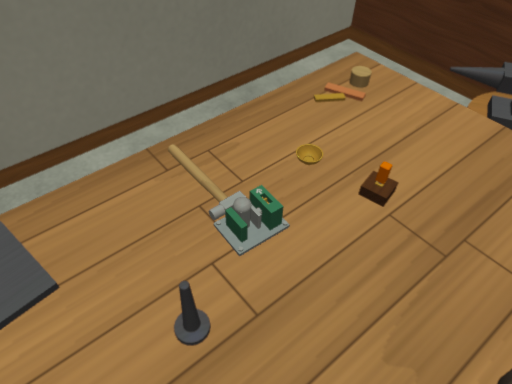

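View pics/wrist0.png

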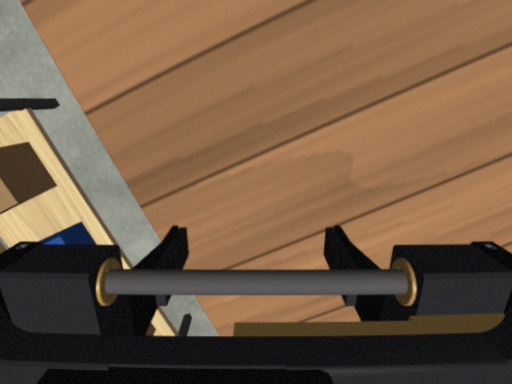

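The scene view shows the key in its block near (142,255), the clamp near (268,218), the mandrel at (296,157), the dish at (212,293), and the hammer lying behind the clamp. In the side view the clamp is at (250,215) and the block at (378,188). I'll zoom in next.

```bash
cat > h.py <<'E'
import numpy as np, cv2
from station import sense, optics, r
def cap(n):
    c=optics.capture(n); return c
def ray(c,px):
    K=c["camera_matrix"]; x=(px[0]-K[0][2])/K[0][0]; y=(px[1]-K[1][2])/K[1][1]
    rd=np.hypot(x,y); k=c["k1"]; q=rd
    for _ in range(30): q=rd/(1+k*q*q)
    f=q/rd if rd>0 else 1
    d=np.array(c["rotation"])@np.array([x*f,y*f,1.]); return np.array(c["eye"]),d/np.linalg.norm(d)
def atz(c,px,z):
    e,d=ray(c,px); return e+d*(z-e[2])/d[2]
def tri(obs):
    A=np.zeros((3,3));b=np.zeros(3)
    for c,p in obs:
        e,d=ray(c,p);P=np.eye(3)-np.outer(d,d);A+=P;b+=P@e
    X=np.linalg.solve(A,b)
    res=[np.linalg.norm(np.cross(X-ray(c,p)[0],ray(c,p)[1])) for c,p in obs]
    return X,res
def proj(c,X):
    R=np.array(c["rotation"]);v=R.T@(np.array(X)-np.array(c["eye"]));x,y=v[0]/v[2],v[1]/v[2]
    f=1+c["k1"]*(x*x+y*y);K=c["camera_matrix"];return np.array([K[0][0]*x*f+K[0][2],K[1][1]*y*f+K[1][2]])
def crop(c,fn,x0,y0,w,h,s):
    im=c["frame"][y0:y0+h,x0:x0+w,::-1]
    cv2.imwrite(fn,cv2.resize(im,None,fx=s,fy=s,interpolation=cv2.INTER_CUBIC))
import pickle
def save(c,fn): pickle.dump({k:np.array(v) for k,v in c.items()},open(fn,"wb"))
def load(fn): return pickle.load(open(fn,"rb"))
E
python3 - <<'E'
from h import *
a=cap("scene");b=cap("side");save(a,"a.pkl");save(b,"b.pkl")
crop(a,"pics/a_cl.png",110,180,200,140,4)
crop(b,"pics/b_cl.png",200,140,200,120,4)
for n,p,q in [("box",(256,218),(266,206)),("key",(140,246),(384,172)),("mandreltip",(297,116),(185,283)),("dish",(212,293),(309,155))]:
    print(n,tri([(a,p),(b,q)]))
E
```

```text
box (array([ 0.57718338, -0.01210447,  0.04148838]), [np.float64(0.0003178435137303877), np.float64(0.0003178435137304383)])
key (array([ 0.47142993, -0.269279  ,  0.06917019]), [np.float64(0.0006919529377530471), np.float64(0.0006919529377530895)])
mandreltip (array([0.46704781, 0.25132588, 0.14829537]), [np.float64(0.0005060576472306732), np.float64(0.0005060576472306867)])
dish (array([ 0.65176391, -0.21997192,  0.02087656]), [np.float64(5.330547949683891e-05), np.float64(5.3305479496823295e-05)])
```

View pics/a_cl.png

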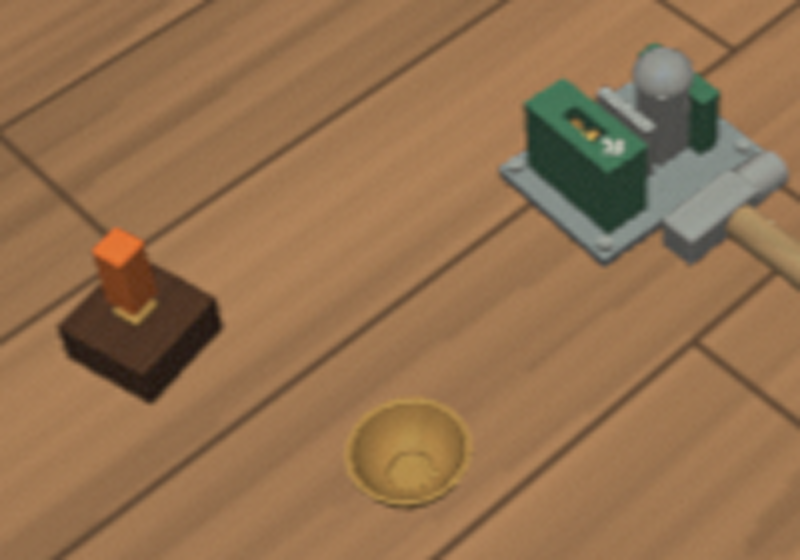

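View pics/b_cl.png

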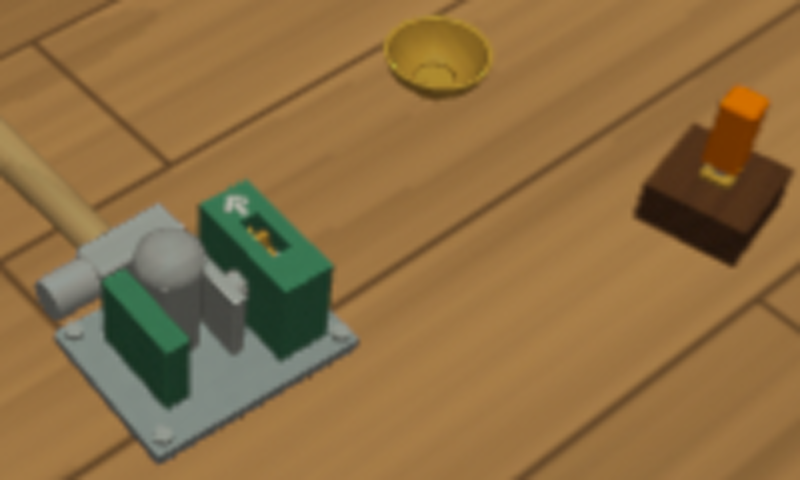

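```bash
python3 - <<'E'
from h import *
a=load("a.pkl");b=load("b.pkl")
A=[(565,80),(647,148),(608,173),(525,105)]
B=[(332,265),(247,180),(200,205),(288,290)]
# order: back? list ids
for p in A: print("A",atz(a,(p[0]/4+110,p[1]/4+180),.068).round(4))
for p in B: print("B",atz(b,(p[0]/4+200,p[1]/4+140),.068).round(4))
print("arrow",atz(a,(612/4+110,146/4+180),.068).round(4),atz(b,(236/4+200,204/4+140),.068).round(4))
print("block A")
for p in [(60,328),(152,378),(221,303),(160,262)]: print(atz(a,(p[0]/4+110,p[1]/4+180),.03).round(4))
print("block B")
for p in [(697,127),(791,173),(736,240),(640,190)]: print(atz(b,(p[0]/4+200,p[1]/4+140),.03).round(4))
print("key top A")
for p in [(120,229),(145,241),(121,268),(96,251)]: print(atz(a,(p[0]/4+110,p[1]/4+180),.09).round(4))
print("key top B")
for p in [(740,87),(768,101),(755,121),(725,107)]: print(atz(b,(p[0]/4+200,p[1]/4+140),.09).round(4))
E
```

```text
A [0.5445 0.0048 0.068 ]
A [6.187e-01 1.000e-04 6.800e-02]
A [ 0.6161 -0.0299  0.068 ]
A [ 0.5423 -0.0266  0.068 ]
B [ 0.5377 -0.0234  0.068 ]
B [ 0.6116 -0.0285  0.068 ]
B [0.613  0.0032 0.068 ]
B [0.5391 0.0056 0.068 ]
arrow [ 0.6029 -0.0133  0.068 ] [ 0.6016 -0.0123  0.068 ]
block A
[ 0.4539 -0.3074  0.03  ]
[ 0.5191 -0.2913  0.03  ]
[ 0.5046 -0.2324  0.03  ]
[ 0.4553 -0.239   0.03  ]
block B
[ 0.5063 -0.2916  0.03  ]
[ 0.4478 -0.3039  0.03  ]
[ 0.4344 -0.2368  0.03  ]
[ 0.4931 -0.2247  0.03  ]
key top A
[ 0.4668 -0.2622  0.09  ]
[ 0.4836 -0.2576  0.09  ]
[ 0.4899 -0.278   0.09  ]
[ 0.4703 -0.2807  0.09  ]
key top B
[ 0.4808 -0.2752  0.09  ]
[ 0.464  -0.2781  0.09  ]
[ 0.4585 -0.2596  0.09  ]
[ 0.4757 -0.2557  0.09  ]
```

```bash
cat >> h.py <<'E'
def yaw(s): 
    y=np.array(s["ee_rot"])[:,1]; return np.degrees(np.arctan2(y[1],y[0]))
def plan(goal,psi,n=10,vmax=25.,vspin=8.,R=None,p=None):
    s=sense(); p=np.array(s["tcp_pos"]) if p is None else p; R=np.array(s["ee_rot"]) if R is None else R
    goal=np.array(goal,float); rows=[]
    for i in range(n):
        d=goal-p; t=R.T@d*1000
        m=np.abs(t).max(); 
        if m>vmax: t=t*vmax/m
        u=np.round(t/25,2)
        y=np.degrees(np.arctan2(R[1,1],R[0,1])); e=(y-psi+180)%360-180
        sp=round(float(np.clip(e,-vspin,vspin))/8,2)
        if np.abs(u).max()<0.01 and abs(sp)<0.01: break
        rows.append('{"slide":[%g,%g,%g],"spin":%g}'%(*u,sp))
        p=p+R@(u*25/1000)
        th=-np.radians(sp*8); c,q=np.cos(th),np.sin(th)
        R=np.array([[c,-q,0],[q,c,0],[0,0,1]])@R
    print("["+",".join(rows)+"]"); print("end",p.round(4),"left mm",((goal-p)*1000).round(1))
    return p,R
def st():
    s=sense(); print("t",round(s["time_s"],2),"tcp",np.round(s["tcp_pos"],4),"yaw",round(yaw(s),2),"F",np.round(s["wrist_force"],2),"M",np.round(s["moment"],3),"w",round(s["gripper_width"],3),"tilt",np.round(np.array(s["ee_rot"])[:2,2],4)); return s
E
python3 - <<'E'
from h import *
p,R=plan([0.40,0.2,0.25],193)
p,R=plan([0.46,-0.215,0.21],193,n=20,p=p,R=R)
E
```

```text
[{"slide":[1,0.98,-0.24],"spin":1},{"slide":[1,0.74,-0.21],"spin":1},{"slide":[1,0.54,-0.19],"spin":1},{"slide":[1,0.37,-0.18],"spin":1},{"slide":[1,0.22,-0.17],"spin":1},{"slide":[1,0.08,-0.17],"spin":1},{"slide":[1,-0.06,-0.17],"spin":0.62},{"slide":[1,-0.15,-0.17],"spin":-0},{"slide":[1,-0.15,-0.17],"spin":-0},{"slide":[1,-0.15,-0.17],"spin":-0}]
end [0.3546 0.3167 0.2289] left mm [  45.4 -116.7   21.1]
[{"slide":[1,0.03,0.04],"spin":-0},{"slide":[1,0.03,0.03],"spin":-0},{"slide":[1,0.03,0.04],"spin":-0},{"slide":[1,0.03,0.03],"spin":-0},{"slide":[1,0.03,0.04],"spin":-0},{"slide":[1,0.03,0.03],"spin":-0},{"slide":[1,0.03,0.04],"spin":-0},{"slide":[1,0.03,0.03],"spin":-0},{"slide":[1,0.03,0.04],"spin":-0},{"slide":[1,0.03,0.03],"spin":-0},{"slide":[1,0.03,0.04],"spin":-0},{"slide":[1,0.03,0.03],"spin":-0},{"slide":[1,0.03,0.04],"spin":-0},{"slide":[1,0.03,0.03],"spin":-0},{"slide":[1,0.03,0.04],"spin":-0},{"slide":[1,0.03,0.03],"spin":-0},{"slide":[1,0.03,0.04],"spin":-0},{"slide":[1,0.03,0.03],"spin":-0},{"slide":[1,0.04,0.04],"spin":-0},{"slide":[1,0.03,0.03],"spin":-0}]
end [ 0.4521 -0.1739  0.2115] left mm [  7.9 -41.1  -1.5]
```

Call:
{"method": "servo_tool", "body": {
  "deltas": [
    {"slide":[1,0.98,-0.4],"spin":1},
    {"slide":[1,0.74,-0.4],"spin":1},
    {"slide":[1,0.54,-0.4],"spin":1},
    {"slide":[1,0.37,-0.4],"spin":1},
    {"slide":[1,0.22,-0.3],"spin":1},
    {"slide":[1,0.08,-0.2],"spin":1},
    {"slide":[1,-0.06,-0.2],"spin":0.62},
    {"slide":[1,-0.15,-0.1],"spin":0},
    {"slide":[1,-0.15,0],"spin":0},
    {"slide":[1,-0.15,0],"spin":0}
  ],
  "gripper": 60
}}

```text
time_s: 1.25
tcp_pos: [0.351, 0.3067, 0.2436]
ee_rot: [[0.19, -0.982, -0.001], [-0.982, -0.19, -0.004], [0.004, 0.001, -1.0]]
wrist_force: [0.8, -0.2, -1.4]
gripper_width: 0.767
```

Call:
{"method": "servo_tool", "body": {
  "deltas": [
    {"slide":[1,0,0],"spin":0},
    {"slide":[1,0,0],"spin":0},
    {"slide":[1,0,0],"spin":0},
    {"slide":[1,0,0],"spin":0},
    {"slide":[1,0,0],"spin":0},
    {"slide":[1,0,0],"spin":0},
    {"slide":[1,0,0],"spin":0},
    {"slide":[1,0,0],"spin":0},
    {"slide":[1,0,0],"spin":0},
    {"slide":[1,0,0],"spin":0}
  ]
}}

```text
time_s: 2.25
tcp_pos: [0.3983, 0.0502, 0.245]
ee_rot: [[0.192, -0.981, 0.001], [-0.981, -0.192, -0.001], [0.001, -0.001, -1.0]]
wrist_force: [-0.2, -0.4, -0.1]
gripper_width: 0.762
```

```bash
python3 - <<'E'
from h import *
st()
plan([0.46,-0.215,0.21],193,n=20)
E
```

```text
t 2.25 tcp [0.3983 0.0502 0.245 ] yaw -168.96 F [-0.17 -0.37 -0.11] M [ 0.104 -0.115  0.013] w 0.762 tilt [ 0.001 -0.001]
[{"slide":[1,-0.04,0.13],"spin":-0.24},{"slide":[1,-0,0.13],"spin":-0},{"slide":[1,-0,0.13],"spin":-0},{"slide":[1,-0,0.13],"spin":-0},{"slide":[1,-0,0.13],"spin":-0},{"slide":[1,-0,0.13],"spin":-0},{"slide":[1,-0,0.13],"spin":-0},{"slide":[1,-0,0.13],"spin":-0},{"slide":[1,-0.01,0.13],"spin":-0},{"slide":[1,-0,0.13],"spin":-0},{"slide":[0.89,-0.01,0.11],"spin":-0}]
end [ 0.46   -0.215   0.2101] left mm [-0.  -0.  -0.1]
```

Call:
{"method": "servo_tool", "body": {
  "deltas": [
    {"slide":[1,-0.04,0.13],"spin":-0.24},
    {"slide":[1,0,0.13],"spin":0},
    {"slide":[1,0,0.13],"spin":0},
    {"slide":[1,0,0.13],"spin":0},
    {"slide":[1,0,0.13],"spin":0},
    {"slide":[1,0,0.13],"spin":0},
    {"slide":[1,0,0.13],"spin":0},
    {"slide":[1,0,0.13],"spin":0},
    {"slide":[0.9,0,0.13],"spin":0},
    {"slide":[0.6,0,0.13],"spin":0}
  ]
}}

```text
time_s: 3.25
tcp_pos: [0.4523, -0.1922, 0.2126]
ee_rot: [[0.224, -0.975, 0.005], [-0.975, -0.224, 0.001], [0.0, -0.005, -1.0]]
wrist_force: [0.1, 0.9, -0.4]
gripper_width: 0.763
```

```bash
python3 - <<'E'
from h import *
st()
w=cap("wrist");save(w,"w1.pkl");cv2.imwrite("pics/w1.png",w["frame"][:,:,::-1])
print(proj(w,[0.471,-.269,.09]))
st()
E
```

```text
t 3.25 tcp [ 0.4523 -0.1922  0.2126] yaw -167.04 F [ 0.09  0.9  -0.41] M [ 0.068 -0.065 -0.006] w 0.763 tilt [0.005  0.0011]
[255.10323139 106.44975055]
t 3.3 tcp [ 0.4524 -0.1933  0.2119] yaw -167.1 F [ 0.4  -0.58  0.03] M [-0.144 -0.125 -0.036] w 0.768 tilt [0.0038 0.0007]
```

View pics/w1.png

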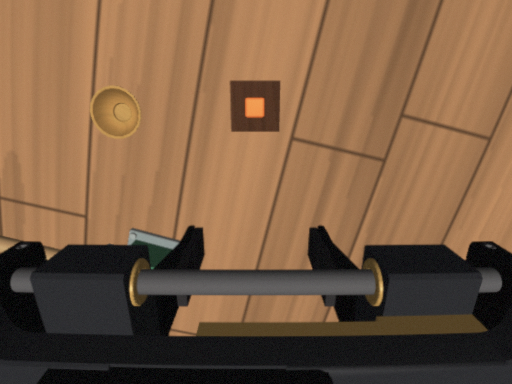

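```bash
cat >> h.py <<'E'
def orange(c,lo=(5,180,190),hi=(16,255,255),roi=None,ret=False):
    f=cv2.cvtColor(np.ascontiguousarray(c["frame"]),cv2.COLOR_RGB2HSV); m=cv2.inRange(f,lo,hi)
    if roi: z=np.zeros_like(m);x,y,w,h=roi;z[y:y+h,x:x+w]=m[y:y+h,x:x+w];m=z
    n,l,s,ce=cv2.connectedComponentsWithStats(m); i=1+np.argmax(s[1:,4])
    pts=np.argwhere(l==i)[:,::-1].astype(np.float32); rr=cv2.minAreaRect(pts)
    return ce[i],s[i],rr
E
python3 - <<'E'
from h import *
w=load("w1.pkl")
print(orange(w,roi=(220,60,80,100)))
crop(w,"pics/w1c.png",215,70,80,75,8)
f=cv2.cvtColor(w["frame"],cv2.COLOR_RGB2HSV); print(f[107,250:260].tolist(), f[90,245:265:5].tolist())
m=(w["frame"].max(2)<75).astype(np.uint8); m[:60]=0;m[150:]=0
m|=((f[:,:,0]<20)&(f[:,:,1]>200)&(f[:,:,2]>150)).astype(np.uint8)*0
n,l,s,ce=cv2.connectedComponentsWithStats(m); i=1+np.argmax(s[1:,4]); p=np.argwhere(l==i)[:,::-1].astype(np.float32); print(s[i],cv2.minAreaRect(p))
E
```

```text
(array([253.50666667, 107.02666667]), array([245,  98,  19,  19,  75], dtype=int32), ((254.0, 107.0), (18.0, 18.0), 90.0))
[[13, 169, 238], [14, 168, 240], [14, 169, 240], [13, 168, 240], [14, 166, 241], [14, 167, 240], [14, 168, 241], [13, 168, 240], [14, 169, 240], [14, 169, 239]] [[11, 138, 76], [10, 132, 79], [11, 137, 84], [10, 139, 81]]
[261 119   5  11  27] ((263.31707763671875, 123.8536605834961), (10.15970230102539, 3.754672050476074), 83.6598129272461)
```

View pics/w1c.png

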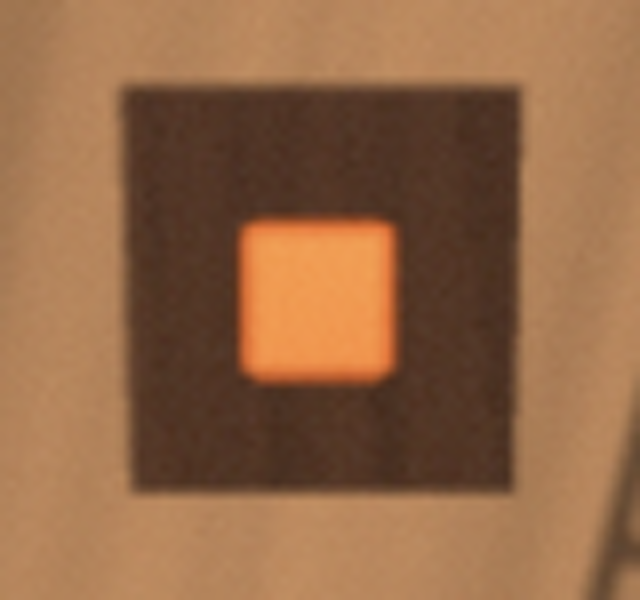

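The wrist view shows the block and handle square to the image, with the handle top centred at about (254.4,107). The tool yaw of 193° matches the block.

```bash
python3 - <<'E'
from h import *
w=load("w1.pkl")
g=atz(w,(254.4,107.0),.09);print(g)
# block outline top corners z=.03
for p in [(121,88),(521,88),(512,490),(132,490)]: print(atz(w,(215+p[0]/8-.5,70+p[1]/8-.5),.03).round(4))
plan([g[0],g[1],0.15],193,n=10)
E
```

```text
[ 0.47161991 -0.26826089  0.09      ]
[ 0.5097 -0.2916  0.03  ]
[ 0.448  -0.3058  0.03  ]
[ 0.4339 -0.2446  0.03  ]
[ 0.4954 -0.2304  0.03  ]
[{"slide":[1,-0.02,0.8],"spin":-0.01},{"slide":[1,-0.02,0.8],"spin":-0},{"slide":[1,-0.02,0.8],"spin":-0},{"slide":[0.09,-0.01,0.07],"spin":-0}]
end [ 0.4717 -0.2682  0.1501] left mm [-0.  -0.1 -0.1]
```

Call:
{"method": "servo_tool", "body": {
  "deltas": [
    {"slide":[1,-0.02,0.8],"spin":0},
    {"slide":[0.8,-0.02,0.8],"spin":0},
    {"slide":[0,0,0.4],"spin":0}
  ],
  "gripper": 60
}}

```text
time_s: 3.6
tcp_pos: [0.4653, -0.2389, 0.1622]
ee_rot: [[0.222, -0.975, 0.009], [-0.975, -0.222, -0.0], [0.002, -0.008, -1.0]]
wrist_force: [-0.9, -0.1, -0.5]
gripper_width: 0.765
```

```bash
python3 - <<'E'
from h import *
w=cap("wrist");save(w,"w2.pkl");cv2.imwrite("pics/w2.png",w["frame"][:,:,::-1])
print(proj(w,[0.4716,-.2683,.09]))
s=st()
plan([0.4718,-0.2683,0.15],193)
E
```

```text
[256.49740738 159.65681106]
t 3.65 tcp [ 0.4641 -0.2377  0.1608] yaw -167.14 F [-0.29  0.84 -0.72] M [0.089 0.083 0.037] w 0.762 tilt [0.0058 0.0014]
[{"slide":[1,-0.02,0.34],"spin":-0.02},{"slide":[0.26,-0.01,0.09],"spin":0}]
end [ 0.4719 -0.2682  0.1501] left mm [-0.1 -0.1 -0.1]
```

View pics/w2.png

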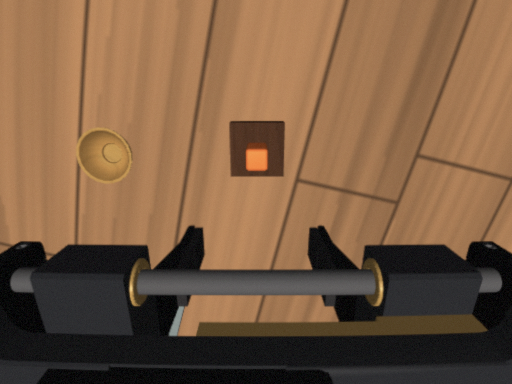

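The handle top at (256.5,159.5) agrees with the predicted 90 mm height, so I'll descend and grasp.

Call:
{"method": "servo_tool", "body": {
  "deltas": [
    {"slide":[1,-0.02,0.3],"spin":0},
    {"slide":[0.26,0,0.1],"spin":0},
    {"slide":[0,0,0],"spin":0},
    {"slide":[0,0,0],"spin":0}
  ]
}}

```text
time_s: 4.05
tcp_pos: [0.4716, -0.2662, 0.152]
ee_rot: [[0.225, -0.974, 0.006], [-0.974, -0.225, 0.002], [-0.0, -0.006, -1.0]]
wrist_force: [0.2, 0.4, 0.8]
gripper_width: 0.768
```

```bash
python3 - <<'E'
from h import *
s=st()
plan([0.4717,-0.2682,0.048],193)
E
```

```text
t 4.05 tcp [ 0.4716 -0.2662  0.152 ] yaw -167.0 F [0.23 0.38 0.85] M [ 0.08  -0.011  0.008] w 0.768 tilt [0.0062 0.0017]
[{"slide":[0.02,0.01,1],"spin":0},{"slide":[0.02,0.01,1],"spin":0},{"slide":[0.02,0.01,1],"spin":0},{"slide":[0.02,0.01,1],"spin":0},{"slide":[-0,-0,0.16],"spin":0}]
end [ 0.4717 -0.2682  0.048 ] left mm [0. 0. 0.]
```

Call:
{"method": "servo_tool", "body": {
  "deltas": [
    {"slide":[0.04,0,1],"spin":0},
    {"slide":[0.04,0,1],"spin":0},
    {"slide":[0,0,0.9],"spin":0},
    {"slide":[0,0,0.8],"spin":0},
    {"slide":[0,0,0.3],"spin":0},
    {"slide":[0,0,0],"spin":0}
  ]
}}

```text
time_s: 4.65
tcp_pos: [0.4767, -0.2643, 0.0559]
ee_rot: [[0.231, -0.973, 0.019], [-0.973, -0.231, -0.001], [0.006, -0.018, -1.0]]
wrist_force: [0.3, 0.6, 0.7]
gripper_width: 0.763
```

```bash
python3 - <<'E'
from h import *
s=st()
plan([0.4717,-0.2682,0.048],193)
a=cap("side");crop(a,"pics/s2.png",330,120,120,100,6)
E
```

```text
t 4.65 tcp [ 0.4767 -0.2643  0.0559] yaw -166.64 F [0.3  0.59 0.69] M [0.089 0.042 0.001] w 0.763 tilt [ 0.0186 -0.0014]
[{"slide":[0.11,0.24,0.31],"spin":0.05}]
end [ 0.4716 -0.2683  0.0481] left mm [ 0.1  0.1 -0.1]
```

View pics/s2.png

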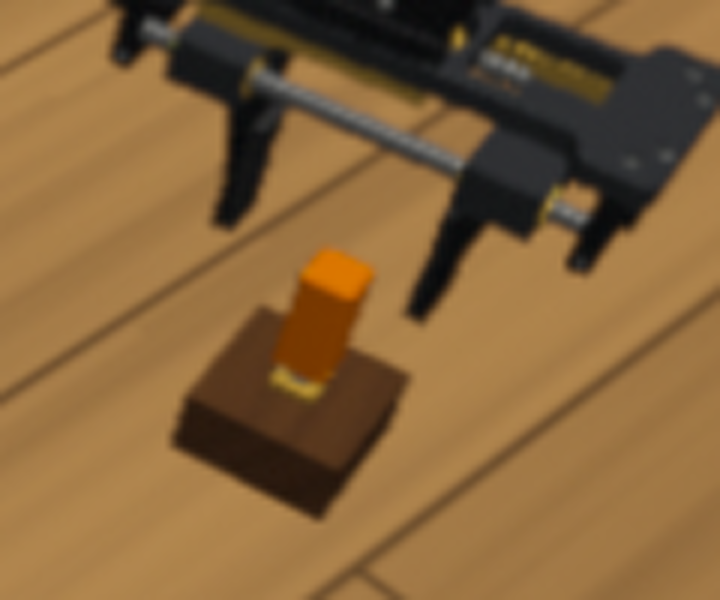

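Call:
{"method": "servo_tool", "body": {
  "deltas": [
    {"slide":[0.11,0.22,0.1],"spin":0},
    {"slide":[0,0,0],"spin":0},
    {"slide":[0,0,0],"spin":0}
  ]
}}

```text
time_s: 5.0
tcp_pos: [0.4742, -0.269, 0.0571]
ee_rot: [[0.232, -0.972, 0.026], [-0.973, -0.232, -0.004], [0.009, -0.024, -1.0]]
wrist_force: [-0.4, -0.4, -0.1]
gripper_width: 0.76
```

```bash
python3 - <<'E'
from h import *
s=st()
plan([0.4717,-0.2682,0.048],193)
E
```

```text
t 5.0 tcp [ 0.4742 -0.269   0.0571] yaw -166.57 F [-0.38 -0.38 -0.08] M [0.084 0.042 0.024] w 0.76 tilt [ 0.0255 -0.0036]
[{"slide":[-0.06,0.1,0.36],"spin":0.05}]
end [ 0.4717 -0.2682  0.048 ] left mm [ 0. -0.  0.]
```

```bash
python3 - <<'E'
from h import *
for i in range(8):
    cap("wrist"); s=st(); print("   j",np.round(s["joints"],3),np.round(s["effort"],1))
E
```

```text
t 5.05 tcp [ 0.4741 -0.269   0.057 ] yaw -166.58 F [-0.29 -0.99  0.46] M [ 0.093 -0.03   0.011] w 0.764 tilt [ 0.0254 -0.0035]
   j [-12.599  20.961 -21.581  -0.166 -45.992  26.127] [  0.  -34.   14.9   3.3   0.1   0. ]
t 5.1 tcp [ 0.474  -0.2689  0.0568] yaw -166.58 F [0.69 0.99 0.37] M [ 0.098 -0.024  0.004] w 0.764 tilt [ 0.025  -0.0034]
   j [-12.595  20.979 -21.59   -0.171 -45.99   26.128] [ -0.  -34.4  15.    3.3   0.1   0. ]
t 5.15 tcp [ 0.474  -0.2688  0.0566] yaw -166.58 F [ 0.93  0.34 -0.59] M [ 0.063 -0.007 -0.021] w 0.762 tilt [ 0.0247 -0.0033]
   j [-12.593  20.993 -21.597  -0.174 -45.987  26.127] [ -0.  -34.4  15.    3.3   0.1   0. ]
t 5.2 tcp [ 0.4739 -0.2688  0.0564] yaw -166.58 F [-0.08 -0.3   0.57] M [ 0.03  -0.008  0.051] w 0.765 tilt [ 0.0243 -0.0031]
   j [-12.589  21.008 -21.606  -0.178 -45.986  26.126] [ -0.  -34.4  15.    3.3   0.1   0. ]
t 5.25 tcp [ 0.4738 -0.2687  0.0563] yaw -166.57 F [ 0.08 -0.02 -0.89] M [ 0.095  0.067 -0.006] w 0.76 tilt [ 0.0241 -0.0031]
   j [-12.584  21.021 -21.61   -0.176 -45.984  26.128] [ -0.  -34.4  15.    3.3   0.1   0. ]
t 5.3 tcp [ 0.4737 -0.2687  0.0562] yaw -166.57 F [ 0.23 -0.83  0.13] M [0.016 0.054 0.023] w 0.764 tilt [ 0.0238 -0.0031]
   j [-12.582  21.027 -21.618  -0.176 -45.984  26.129] [ -0.  -34.4  15.    3.3   0.1   0. ]
t 5.35 tcp [ 0.4737 -0.2687  0.0561] yaw -166.57 F [-0.23 -0.02  0.49] M [ 0.064  0.044 -0.013] w 0.761 tilt [ 0.0237 -0.003 ]
   j [-12.58   21.034 -21.619  -0.177 -45.984  26.127] [ -0.  -34.4  15.    3.3   0.1   0. ]
t 5.4 tcp [ 0.4737 -0.2686  0.0561] yaw -166.57 F [ 0.56 -0.65  0.39] M [ 0.076 -0.011  0.008] w 0.762 tilt [ 0.0236 -0.003 ]
   j [-12.578  21.037 -21.62   -0.177 -45.984  26.129] [ -0.  -34.4  14.9   3.3   0.1   0. ]
```

```bash
cat >> h.py <<'E'
def hold(t):
    for i in range(int(round(t/.05))): optics.capture("side")
    return st()
E
python3 - <<'E'
from h import *
plan([0.4717,-0.2682,0.047],193)
E
```

```text
[{"slide":[-0.04,0.08,0.36],"spin":0.05}]
end [ 0.4717 -0.2682  0.0471] left mm [-0.  -0.  -0.1]
```

Call:
{"method": "servo_tool", "body": {
  "deltas": [
    {"slide":[-0.04,0.08,0.4],"spin":0.05}
  ]
}}

```text
time_s: 5.5
tcp_pos: [0.4732, -0.2686, 0.0469]
ee_rot: [[0.225, -0.974, 0.027], [-0.974, -0.226, -0.004], [0.01, -0.025, -1.0]]
wrist_force: [-0.3, 0.5, 0.3]
gripper_width: 0.761
```

```bash
python3 - <<'E'
from h import *
st()
for i in range(4): hold(.1)
E
```

```text
t 5.5 tcp [ 0.4732 -0.2686  0.0469] yaw -166.96 F [-0.28  0.54  0.3 ] M [0.105 0.027 0.006] w 0.761 tilt [ 0.027  -0.0041]
t 5.6 tcp [ 0.4701 -0.2676  0.0443] yaw -167.02 F [-0.66  0.11 -0.56] M [ 0.132 -0.004 -0.05 ] w 0.766 tilt [ 0.0202 -0.0016]
t 5.7 tcp [ 0.4712 -0.268   0.0454] yaw -166.97 F [ 0.11 -0.22 -0.59] M [ 0.086 -0.009  0.003] w 0.769 tilt [ 0.0222 -0.0027]
t 5.8 tcp [ 0.4718 -0.2682  0.046 ] yaw -166.96 F [-0.28 -0.43 -0.16] M [0.021 0.014 0.058] w 0.765 tilt [ 0.0235 -0.0031]
t 5.9 tcp [ 0.472  -0.2682  0.0462] yaw -166.96 F [-0.14  0.36  0.03] M [ 0.077  0.042 -0.019] w 0.767 tilt [ 0.024  -0.0031]
```

Call:
{"method": "servo_tool", "body": {
  "deltas": [
    {"slide":[0,0,0],"spin":0}
  ],
  "gripper": 255
}}

```text
time_s: 6.0
tcp_pos: [0.4721, -0.2683, 0.0463]
ee_rot: [[0.225, -0.974, 0.024], [-0.974, -0.226, -0.003], [0.009, -0.023, -1.0]]
wrist_force: [-0.1, 0.2, 0.0]
gripper_width: 0.724
```

```bash
python3 - <<'E'
from h import *
for i in range(4): hold(.2)
plan([0.4717,-0.2682,0.12],193)
E
```

```text
t 6.2 tcp [ 0.472  -0.2682  0.0462] yaw -166.96 F [-0.48  0.19 -0.23] M [0.114 0.033 0.07 ] w 0.572 tilt [ 0.0241 -0.0032]
t 6.4 tcp [ 0.4719 -0.2682  0.0462] yaw -166.97 F [ 0.28 -0.27  0.27] M [ 0.06  -0.042  0.044] w 0.395 tilt [ 0.024  -0.0031]
t 6.6 tcp [ 0.472  -0.2682  0.0462] yaw -166.96 F [ 0.49 -0.19  0.86] M [0.056 0.072 0.066] w 0.246 tilt [ 0.0239 -0.0031]
t 6.8 tcp [ 0.4719 -0.2682  0.0461] yaw -166.96 F [-0.3   0.3   0.34] M [0.042 0.001 0.024] w 0.245 tilt [ 0.0239 -0.0031]
[{"slide":[0.01,-0.02,-1],"spin":0},{"slide":[0.01,-0.02,-1],"spin":0},{"slide":[0,-0.02,-0.95],"spin":0}]
end [ 0.4717 -0.2682  0.1199] left mm [-0.  -0.   0.1]
```

Call:
{"method": "servo_tool", "body": {
  "deltas": [
    {"slide":[0,-0.02,-0.8],"spin":0},
    {"slide":[0,-0.02,-1],"spin":0},
    {"slide":[0,-0.02,-1],"spin":0},
    {"slide":[0,0,-1],"spin":0}
  ]
}}

```text
time_s: 7.2
tcp_pos: [0.4671, -0.2661, 0.1386]
ee_rot: [[0.224, -0.975, 0.011], [-0.975, -0.224, 0.002], [0.001, -0.011, -1.0]]
wrist_force: [1.0, -0.0, -0.8]
gripper_width: 0.249
```

```bash
python3 - <<'E'
from h import *
st()
for i in range(4): hold(.1)
a=cap("scene");b=cap("side");save(a,"a2.pkl");save(b,"b2.pkl")
crop(a,"pics/a2c.png",100,170,100,110,7)
crop(b,"pics/b2c.png",340,110,100,100,7)
plan([0.478,-0.17,0.152],177,n=6)
E
```

```text
t 7.2 tcp [ 0.4671 -0.2661  0.1386] yaw -167.05 F [ 0.96 -0.04 -0.78] M [ 0.04  -0.119  0.058] w 0.249 tilt [0.0113 0.0016]
t 7.3 tcp [ 0.47   -0.2672  0.1417] yaw -167.0 F [ 0.39  0.45 -1.42] M [ 0.046 -0.07   0.051] w 0.245 tilt [ 0.0198 -0.0017]
t 7.4 tcp [ 0.4675 -0.2661  0.138 ] yaw -167.07 F [ 0.5   0.4  -1.57] M [0.101 0.099 0.03 ] w 0.246 tilt [0.013  0.0016]
t 7.5 tcp [ 0.4666 -0.2659  0.1367] yaw -167.07 F [-0.21  1.03 -1.05] M [ 0.072  0.005 -0.016] w 0.245 tilt [0.0099 0.0022]
t 7.6 tcp [ 0.4668 -0.266   0.1367] yaw -167.06 F [ 0.34  0.58 -1.51] M [0.077 0.029 0.005] w 0.244 tilt [0.0098 0.0019]
[{"slide":[-1,-0.35,-0.16],"spin":1},{"slide":[-1,-0.2,-0.16],"spin":0.99},{"slide":[-1,-0.07,-0.15],"spin":0},{"slide":[-0.79,-0.05,-0.12],"spin":0}]
end [ 0.478  -0.17    0.1519] left mm [-0.  -0.   0.1]
```

View pics/a2c.png

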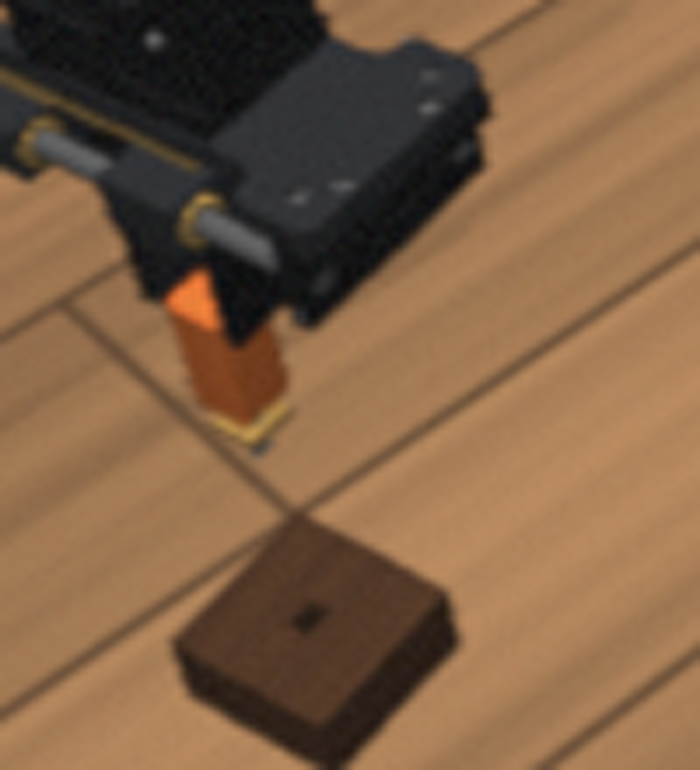

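View pics/b2c.png

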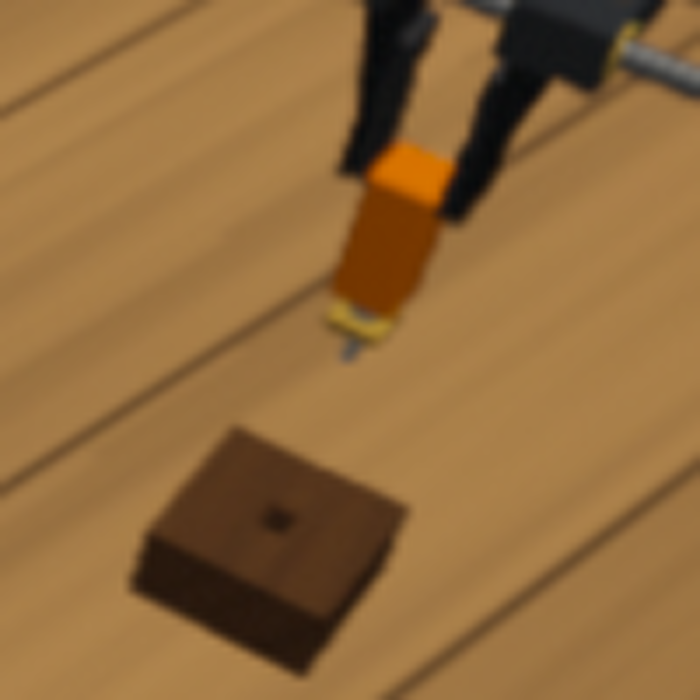

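The hole looks longer across the 13° direction, so key x is along the jaw direction as I wanted. I'll travel towards the clamp and check the hole with the wrist camera on the way.

Call:
{"method": "servo_tool", "body": {
  "deltas": [
    {"slide":[-1,-0.35,-0.3],"spin":1},
    {"slide":[-1,-0.2,-0.3],"spin":0.99},
    {"slide":[-1,-0.07,-0.2],"spin":0},
    {"slide":[-0.8,-0.05,-0.1],"spin":0}
  ]
}}

```text
time_s: 8.1
tcp_pos: [0.4774, -0.1689, 0.1572]
ee_rot: [[-0.069, -0.998, 0.004], [-0.998, 0.069, 0.002], [-0.003, -0.004, -1.0]]
wrist_force: [-0.0, 0.1, -0.4]
gripper_width: 0.247
```

```bash
python3 - <<'E'
from h import *
st()
hold(.4)
w=cap("wrist");save(w,"w3.pkl");cv2.imwrite("pics/w3.png",w["frame"][:,:,::-1])
p=proj(w,[.4718,-.2681,.03]);print(p); x,y=p.astype(int)
crop(w,"pics/w3c.png",x-40,max(y-40,0),80,80,8)
plan([0.5778,-0.06,0.155],177,n=8)
E
```

```text
t 8.1 tcp [ 0.4774 -0.1689  0.1572] yaw 176.05 F [-0.04  0.06 -0.38] M [ 0.054 -0.124 -0.05 ] w 0.247 tilt [0.0042 0.0022]
t 8.5 tcp [ 0.477  -0.1706  0.1569] yaw 175.98 F [ 0.03 -0.56 -1.5 ] M [ 0.063 -0.044  0.038] w 0.242 tilt [0.0036 0.0022]
[254.28762772  88.4514672 ]
[{"slide":[-1,-0.79,0.02],"spin":-0.13},{"slide":[-1,-0.82,0.02],"spin":0},{"slide":[-1,-0.82,0.02],"spin":0},{"slide":[-1,-0.82,0.03],"spin":0},{"slide":[-0.64,-0.53,0.01],"spin":0}]
end [ 0.5779 -0.06    0.1551] left mm [-0.1  0.  -0.1]
```

View pics/w3.png

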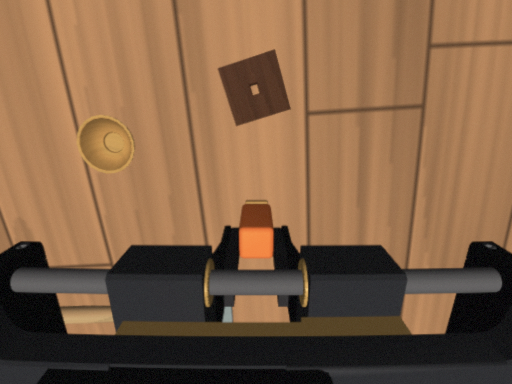

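View pics/w3c.png

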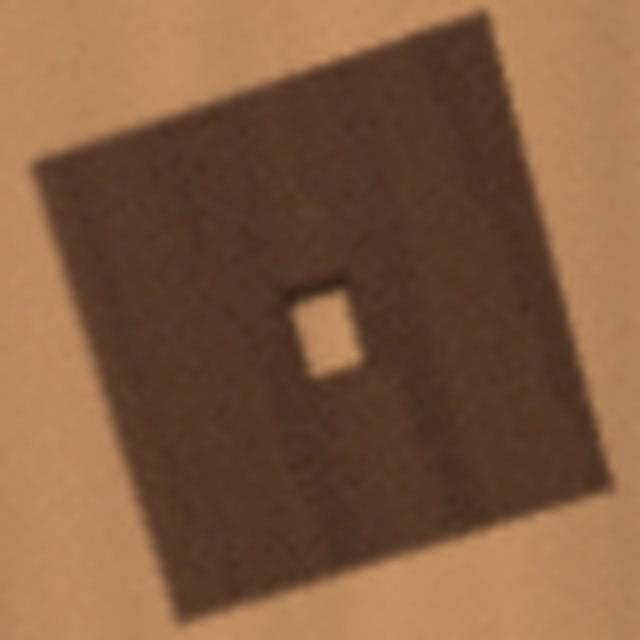

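The wrist view confirms the hole is at (254,88) in w3, long side along tool x. The handle is held squarely between the fingers at (256,230). Next I'll pass over the clamp and look back at the slot.

Call:
{"method": "servo_tool", "body": {
  "deltas": [
    {"slide":[-1,-0.5,-0.02],"spin":-0.1},
    {"slide":[-1,-0.5,-0.02],"spin":0},
    {"slide":[-1,-0.5,0],"spin":0},
    {"slide":[-1,-0.5,0],"spin":0},
    {"slide":[-1,-0.5,0],"spin":0},
    {"slide":[-1,-0.5,0],"spin":0},
    {"slide":[-1,-0.4,0],"spin":0},
    {"slide":[-1,-0.3,0],"spin":0},
    {"slide":[-0.9,-0.2,0],"spin":0},
    {"slide":[-0.5,0,0],"spin":0}
  ]
}}

```text
time_s: 9.55
tcp_pos: [0.5929, 0.0586, 0.1562]
ee_rot: [[-0.07, -0.998, 0.0], [-0.998, 0.07, 0.001], [-0.001, -0.0, -1.0]]
wrist_force: [0.3, -0.0, -1.2]
gripper_width: 0.241
```

```bash
python3 - <<'E'
from h import *
hold(.3)
w=cap("wrist");save(w,"w4.pkl");cv2.imwrite("pics/w4.png",w["frame"][:,:,::-1])
p=proj(w,[.5778,-.0118,.068]);print(p); x,y=p.astype(int)
crop(w,"pics/w4c.png",x-45,max(y-40,0),95,75,8)
E
```

```text
t 9.85 tcp [0.5919 0.0566 0.1568] yaw 175.89 F [-0.25 -0.56 -0.41] M [ 0.029 -0.06   0.011] w 0.243 tilt [0.0003 0.0006]
[264.64318422 117.37336606]
```

View pics/w4.png

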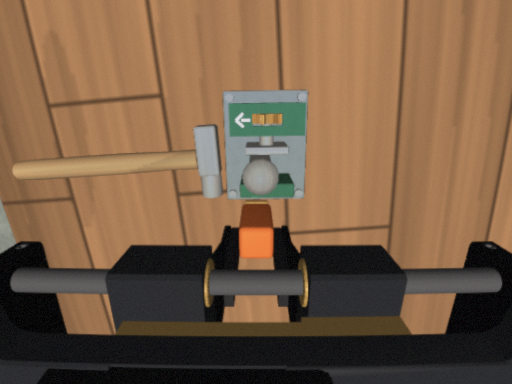

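View pics/w4c.png

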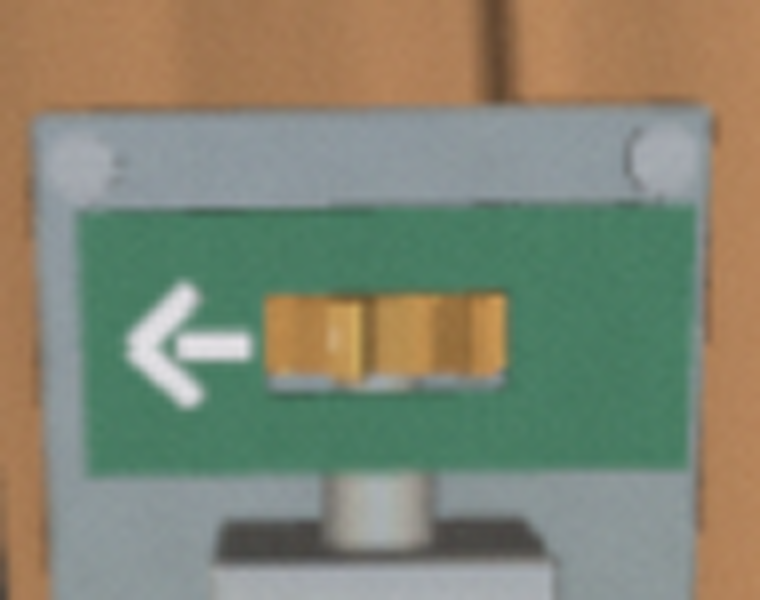

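The slot at about (267,119) shows two tooth tips: one just ahead of centre, one at the rear edge. The arrow at (241,119) points image-left, which is world +x. Now I'll measure this precisely and overlay the key model as a check.

```bash
python3 - <<'E'
from h import *
w=load("w4.pkl"); s=sense()
px=lambda u,v:(219+u/8-.5,77+v/8-.5)
sl=[atz(w,px(*q),.068) for q in [(264,293),(508,291),(505,388),(269,390)]]
bx=[atz(w,px(*q),.068) for q in [(82,208),(697,203),(690,468),(88,473)]]
for n,q in (("slot",sl),("box",bx)):
    q=np.array(q);c=q.mean(0);print(n,c.round(4),q.round(4)[:,:2].tolist())
    d1=q[0]-q[1];d2=q[3]-q[2];print(" yaw",[np.degrees(np.arctan2(d[1],d[0])).round(2) for d in(d1,d2)],np.linalg.norm(d1),np.linalg.norm(d2),np.linalg.norm(q[1]-q[2]))
R=np.array(s["ee_rot"]);t=np.array(s["tcp_pos"])
P=lambda x,y,z:proj(w,t+R@np.array([x,y,z]))
im=cv2.resize(w["frame"][150:300,200:320,::-1],None,fx=5,fy=5,interpolation=cv2.INTER_CUBIC)
def draw(z,h,col):
    pts=[(P(a*h,b*h,z)-[200,150]+.5)*5 for a,b in((1,1),(1,-1),(-1,-1),(-1,1))]
    cv2.polylines(im,[np.int32(np.round(pts))],True,col,1)
draw(-.0199-.024,.011,(255,0,0));draw(-.0199+.024,.011,(0,255,0));draw(.0301-.014,.009,(255,255,0));draw(.0301-.019,.009,(255,0,255))
cv2.imwrite("pics/w4o.png",im)
E
```

```text
slot [ 0.5758 -0.01    0.068 ] [[0.5905, -0.0168], [0.5605, -0.0149], [0.5614, -0.0032], [0.5907, -0.005]]
 yaw [np.float64(-3.57), np.float64(-3.56)] 0.030076108494112533 0.029437879427064644 0.011728833514007865
box [ 0.5754 -0.0101  0.068 ] [[0.6119, -0.0284], [0.5369, -0.0238], [0.5385, 0.0083], [0.6143, 0.0035]]
 yaw [np.float64(-3.57), np.float64(-3.57)] 0.07506859086134704 0.07590580639523913 0.03205761491121917
```

View pics/w4o.png

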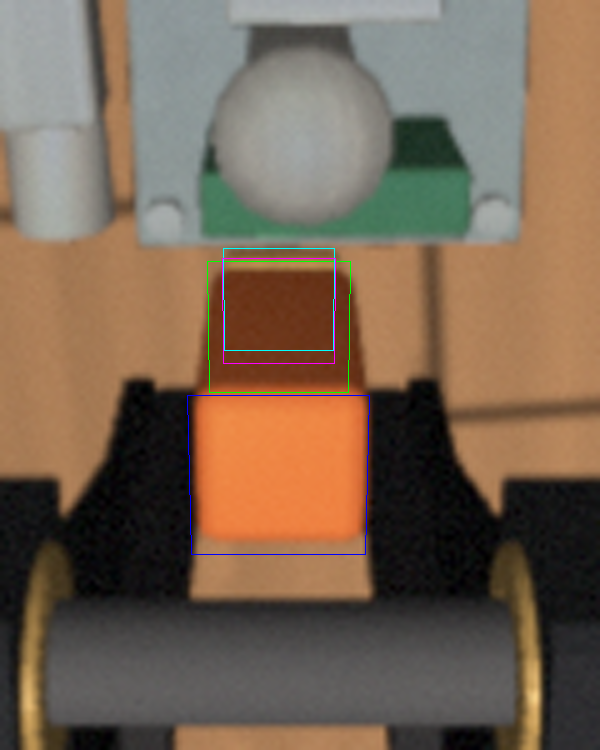

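```bash
python3 - <<'E'
from h import *
w=load("w4.pkl")
crop(w,"pics/w4j.png",220,130,95,75,8)
crop(w,"pics/w4k.png",236,192,44,44,16)
E
```

```text
(no output)
```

View pics/w4j.png

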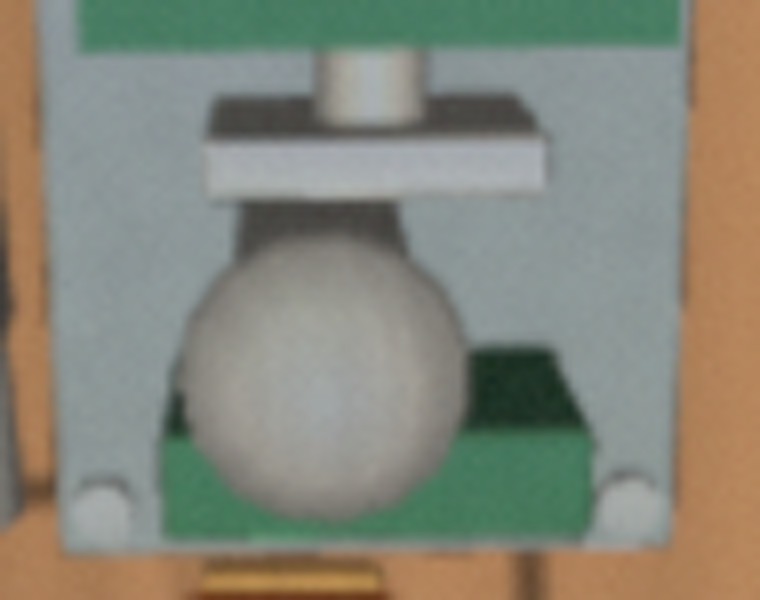

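View pics/w4k.png

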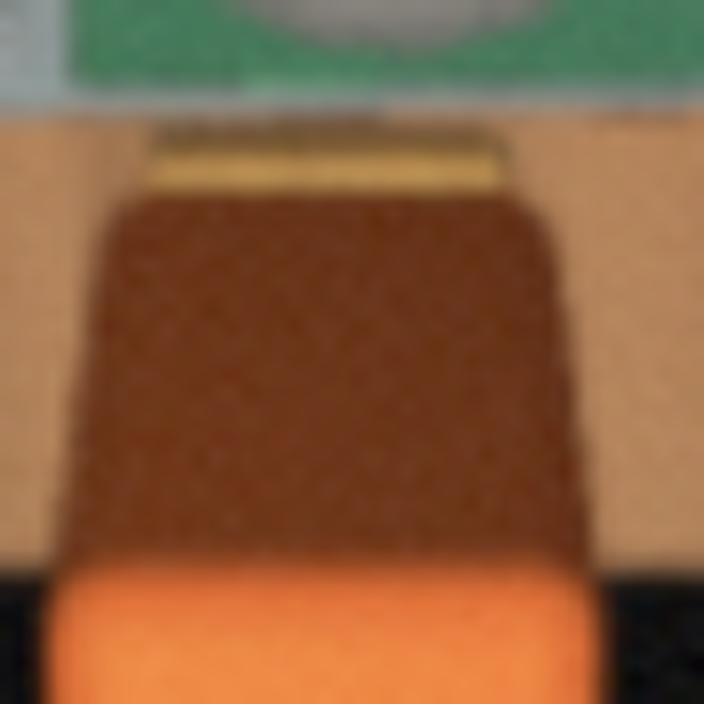

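```bash
cat >> h.py <<'E'
C0=np.array([0.5756,-0.0100,0]); CY=np.radians(-3.57)
CX=np.array([np.cos(CY),np.sin(CY),0]); CYv=np.array([-np.sin(CY),np.cos(CY),0])
def toC(p): d=np.array(p)-C0; return np.array([d@CX,d@CYv,d[2]])
def fromC(x,y,z): return C0+CX*x+CYv*y+np.array([0,0,z])
def tipC(s=None,dx=0):
    s=s or sense(); return toC(np.array(s["tcp_pos"])+np.array(s["ee_rot"])@np.array([dx,0,.0301]))
def tcp_for(x,y,z): return fromC(x,y,z)-np.array(sense()["ee_rot"])@np.array([0,0,.0301])
E
python3 - <<'E'
from h import *
w=load("w4.pkl")
px=lambda u,v:(220+u/8-.5,130+v/8-.5)
for n,u,v,z in [("jawL",210,194,.058),("jawR",543,189,.058),("jawboxsideL",208,140,.058),("jawboxsideR",545,134,.058),("fenceR",588,427,.06),("fenceR2",500,430,.06),("fenceL",172,433,.06),("fenceback",380,538,.06),("fencefoot",510,347,.01),("headL",183,385,.07),("headR",470,380,.07)]:
    print(n,(toC(atz(w,px(u,v),z))*1000).round(2))
px=lambda u,v:(219+u/8-.5,77+v/8-.5)
for u in (330,345,362,470,488,508): 
  print(u,(toC(atz(w,px(u,340),.0605))*1000).round(2))
st(); 
print(tipC()*1000)
plan(tcp_for(-.0035,0,.080),176.43)
E
```

```text
jawL [22.07 36.29 58.  ]
jawR [-22.16  35.99  58.  ]
jawboxsideL [22.2  29.11 58.  ]
jawboxsideR [-22.25  28.69  58.  ]
fenceR [-28.88  68.35  60.  ]
fenceR2 [-16.89  68.67  60.  ]
fenceL [27.82 68.7  60.  ]
fenceback [-0.58 84.07 60.  ]
fencefoot [-22.89  69.52  10.  ]
headL [25.65 59.3  70.  ]
headR [-11.89  58.95  70.  ]
330 [ 7.06  0.31 60.5 ]
345 [ 5.15  0.33 60.5 ]
362 [ 2.99  0.35 60.5 ]
470 [-10.75   0.45  60.5 ]
488 [-13.04   0.47  60.5 ]
508 [-15.58   0.49  60.5 ]
t 9.9 tcp [0.592  0.0565 0.1569] yaw 175.89 F [ 0.44 -0.05 -0.61] M [ 0.094 -0.059 -0.065] w 0.245 tilt [0.0005 0.0007]
[ 12.19467216  67.45951242 126.80182435]
[{"slide":[1,0.22,0.69],"spin":-0.07},{"slide":[1,0.23,0.69],"spin":0},{"slide":[0.7,0.17,0.49],"spin":0}]
end [ 0.5721 -0.0098  0.1101] left mm [ 0. -0.  0.]
```

The jaw face is at y≈36.5 mm and the fence at about 69 mm, which leaves a gap of about 8.5 mm. That is about 2.2 rad, or roughly 3 strokes. The tooth sits at about 0.22 rad. I'll go above the slot.

Call:
{"method": "servo_tool", "body": {
  "deltas": [
    {"slide":[1,0.22,0.6],"spin":-0.07},
    {"slide":[1,0.22,0.6],"spin":0},
    {"slide":[0.6,0.15,0.4],"spin":0}
  ]
}}

```text
time_s: 10.2
tcp_pos: [0.5744, -0.0092, 0.1182]
ee_rot: [[-0.061, -0.998, 0.007], [-0.998, 0.061, 0.002], [-0.003, -0.007, -1.0]]
wrist_force: [0.7, 0.1, -1.1]
gripper_width: 0.246
```

```bash
python3 - <<'E'
from h import *
for i in range(3): hold(.1)
print(tipC()*1000)
plan(tcp_for(-.0032,0,.076),176.43)
E
```

```text
t 10.3 tcp [ 0.5734 -0.0097  0.1174] yaw 176.42 F [-0.6  -0.05 -0.27] M [ 0.062 -0.001 -0.03 ] w 0.244 tilt [0.004  0.0017]
t 10.4 tcp [ 0.5758 -0.0079  0.1192] yaw 176.56 F [ 0.48  0.73 -0.56] M [ 0.051 -0.061 -0.047] w 0.247 tilt [0.0086 0.0022]
t 10.5 tcp [ 0.5764 -0.0069  0.1196] yaw 176.64 F [-0.15  1.37 -0.95] M [ 0.08  -0.103 -0.019] w 0.246 tilt [0.0097 0.0025]
[ 0.86740871  3.23158372 89.50310635]
[{"slide":[0.13,0.17,0.54],"spin":0.03}]
end [ 0.5721 -0.0099  0.1061] left mm [ 0. -0.  0.]
```

Call:
{"method": "servo_tool", "body": {
  "deltas": [
    {"slide":[0.13,0.17,0.5],"spin":0.03}
  ]
}}

```text
time_s: 10.6
tcp_pos: [0.5748, -0.0088, 0.1092]
ee_rot: [[-0.061, -0.998, 0.016], [-0.998, 0.061, 0.003], [-0.004, -0.016, -1.0]]
wrist_force: [-0.5, 0.7, -0.2]
gripper_width: 0.246
```

```bash
python3 - <<'E'
from h import *
hold(.35)
print(tipC()*1000)
w=cap("wrist"); cv2.imwrite("pics/w5.png",cv2.resize(w["frame"][150:310,180:340,::-1],None,fx=4,fy=4,interpolation=cv2.INTER_CUBIC))
a=cap("scene");b=cap("side")
crop(a,"pics/a5.png",225,160,80,80,8);crop(b,"pics/b5.png",210,140,100,90,7)
plan(tcp_for(-.0032,0,.076),176.43)
E
```

```text
t 10.95 tcp [ 0.5728 -0.0094  0.1077] yaw 176.44 F [-0.01 -0.24 -1.06] M [ 0.041 -0.058  0.03 ] w 0.244 tilt [0.011  0.0027]
[-2.541503    0.48095945 77.62789177]
[{"slide":[0.01,0.01,0.05],"spin":-0}]
end [ 0.5722 -0.0099  0.1062] left mm [-0.1  0.  -0.1]
```

View pics/a5.png

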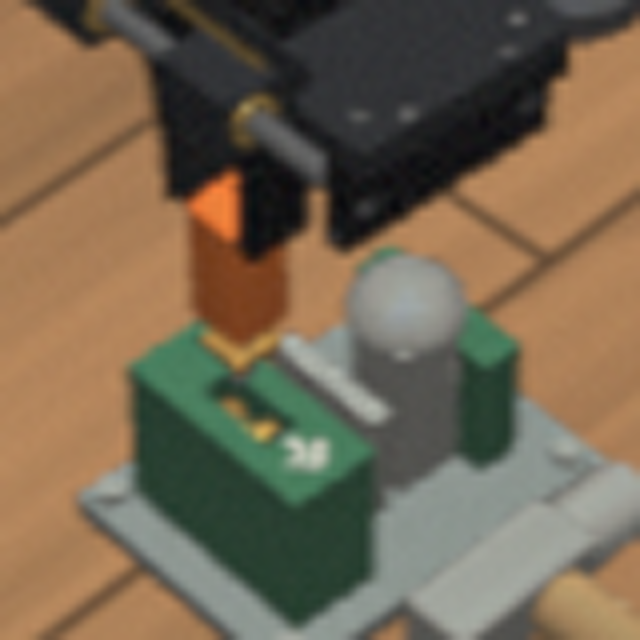

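View pics/b5.png

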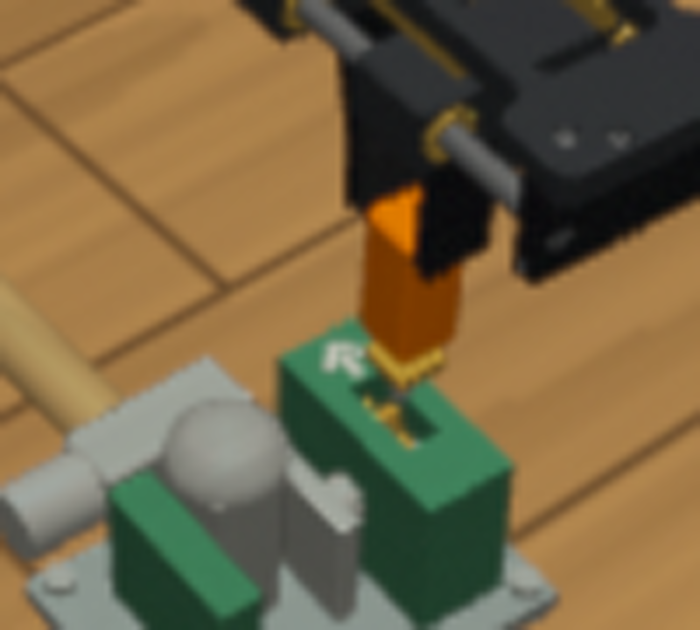

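View pics/w5.png

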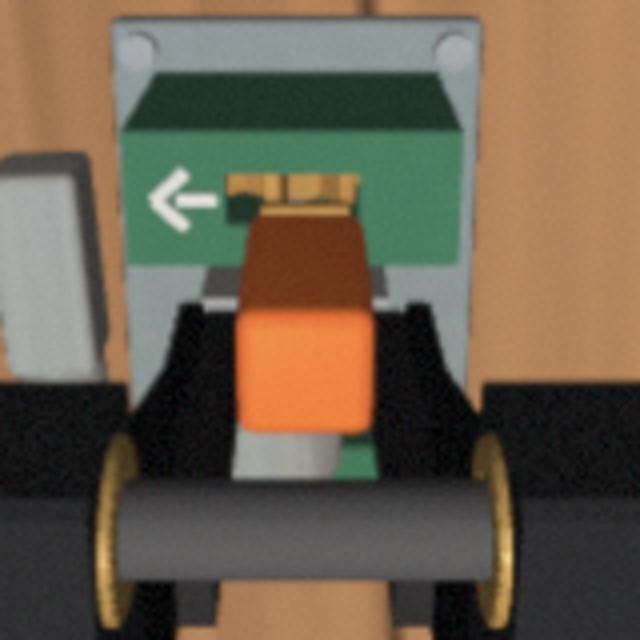

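The blade looks centred across the slot and slightly to the rear, as planned. I'll descend in small steps.

Call:
{"method": "servo_tool", "body": {
  "deltas": [
    {"slide":[0.02,0.03,0.36],"spin":0}
  ]
}}

```text
time_s: 11.2
tcp_pos: [0.573, -0.0099, 0.0995]
ee_rot: [[-0.062, -0.998, 0.014], [-0.998, 0.062, 0.003], [-0.004, -0.014, -1.0]]
wrist_force: [1.5, 0.5, -1.2]
gripper_width: 0.245
```

```bash
python3 - <<'E'
from h import *
hold(.3);print(tipC()*1000)
plan(tcp_for(-.0032,0,.062),176.43)
E
```

```text
t 11.5 tcp [ 0.5717 -0.0102  0.0983] yaw 176.41 F [-0.2  -0.58 -0.87] M [ 0.111 -0.034  0.022] w 0.243 tilt [0.0102 0.0025]
[-3.53883142 -0.3109279  68.200988  ]
[{"slide":[-0.01,-0.01,0.25],"spin":-0}]
end [ 0.5721 -0.0099  0.0921] left mm [0. 0. 0.]
```

Call:
{"method": "servo_tool", "body": {
  "deltas": [
    {"slide":[-0.01,-0.01,0.25],"spin":0}
  ]
}}

```text
time_s: 11.6
tcp_pos: [0.573, -0.0098, 0.0929]
ee_rot: [[-0.062, -0.998, 0.013], [-0.998, 0.062, 0.003], [-0.004, -0.013, -1.0]]
wrist_force: [0.6, -0.4, -1.0]
gripper_width: 0.245
```

```bash
python3 - <<'E'
from h import *
hold(.2);hold(.1);print(tipC()*1000)
plan(tcp_for(-.0032,0,.0552),176.43)
E
```

```text
t 11.8 tcp [ 0.572  -0.0099  0.0918] yaw 176.42 F [ 0.01  0.98 -1.88] M [ 0.061 -0.028 -0.037] w 0.246 tilt [0.0097 0.0024]
t 11.9 tcp [ 0.5722 -0.0099  0.0921] yaw 176.42 F [-0.29  0.49 -1.42] M [ 0.06  -0.027 -0.016] w 0.248 tilt [0.0103 0.0024]
[-3.13171997 -0.06709058 62.01513461]
[{"slide":[-0,0.01,0.27],"spin":-0}]
end [ 0.572  -0.0099  0.0854] left mm [ 0.1  0.  -0.1]
```

Call:
{"method": "servo_tool", "body": {
  "deltas": [
    {"slide":[0,0,0.27],"spin":0}
  ]
}}

```text
time_s: 12.0
tcp_pos: [0.5732, -0.0097, 0.0862]
ee_rot: [[-0.062, -0.998, 0.013], [-0.998, 0.062, 0.003], [-0.004, -0.013, -1.0]]
wrist_force: [0.1, -0.1, -1.7]
gripper_width: 0.242
```

```bash
python3 - <<'E'
from h import *
hold(.2);hold(.1);print(tipC()*1000)
a=cap("scene");b=cap("side")
im=np.hstack([cv2.resize(a["frame"][170:230,225:290,::-1],None,fx=6,fy=6,interpolation=cv2.INTER_CUBIC),cv2.resize(b["frame"][165:225,230:295,::-1],None,fx=6,fy=6,interpolation=cv2.INTER_CUBIC)])
cv2.imwrite("pics/i6.png",im)
plan(tcp_for(.000,0,.0552),176.43)
E
```

```text
t 12.2 tcp [ 0.572 -0.01   0.085] yaw 176.42 F [ 0.02 -0.57 -0.18] M [ 0.109 -0.05  -0.062] w 0.247 tilt [0.0096 0.0023]
t 12.3 tcp [ 0.5723 -0.0099  0.0854] yaw 176.42 F [ 0.08  0.05 -0.32] M [ 0.078 -0.05   0.039] w 0.246 tilt [0.0104 0.0024]
[-2.99583323e+00 -2.15318166e-02  5.52638506e+01]
[{"slide":[0,-0.12,0.01],"spin":-0}]
end [ 0.5754 -0.0101  0.0853] left mm [-0.1 -0.   0. ]
```

View pics/i6.png

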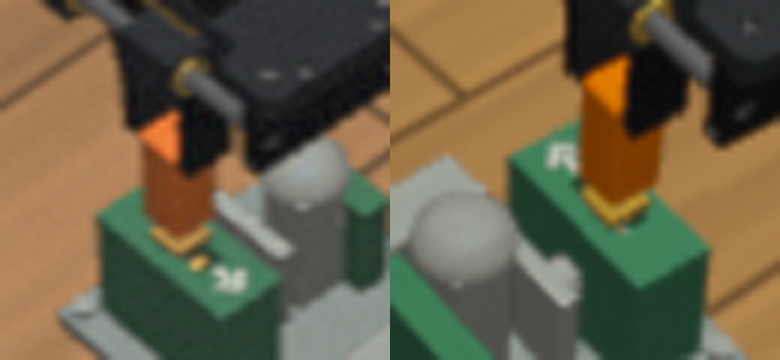

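The blade is in the slot and nothing is touching. Starting the first stroke along the arrow (tool −y).

Call:
{"method": "servo_tool", "body": {
  "deltas": [
    {"slide":[0,-0.12,0],"spin":0},
    {"slide":[0,-0.12,0],"spin":0}
  ]
}}

```text
time_s: 12.6
tcp_pos: [0.5773, -0.0104, 0.0856]
ee_rot: [[-0.063, -0.998, 0.008], [-0.998, 0.063, 0.002], [-0.003, -0.008, -1.0]]
wrist_force: [-3.6, 1.1, 0.6]
gripper_width: 0.241
```

```bash
python3 - <<'E'
from h import *
for i in range(4): hold(.05);print(tipC()*1000)
plan(tcp_for(.0125,0,.0552),176.43,vmax=3)
E
```

```text
t 12.65 tcp [ 0.5776 -0.0104  0.0855] yaw 176.41 F [-1.28 -0.59  1.72] M [0.21  0.71  0.032] w 0.247 tilt [0.008  0.0022]
[ 2.231758   -0.2393375  55.37910162]
t 12.7 tcp [ 0.5776 -0.0104  0.0855] yaw 176.41 F [-2.74  0.3   0.98] M [0.224 0.796 0.019] w 0.241 tilt [0.0086 0.0023]
[ 2.2878885  -0.16534644 55.37186728]
t 12.75 tcp [ 0.5776 -0.0104  0.0855] yaw 176.41 F [-2.58  0.1   0.83] M [0.212 0.817 0.019] w 0.241 tilt [0.0088 0.0023]
[ 2.25329986 -0.16248743 55.36047004]
t 12.8 tcp [ 0.5776 -0.0104  0.0855] yaw 176.41 F [-1.67 -0.06  0.68] M [0.194 0.789 0.002] w 0.245 tilt [0.0091 0.0023]
[ 2.28701989 -0.14644635 55.38192594]
[{"slide":[-0,-0.12,0],"spin":-0},{"slide":[-0,-0.12,0],"spin":-0},{"slide":[-0,-0.12,0.01],"spin":-0},{"slide":[-0.01,-0.05,0],"spin":-0}]
end [ 0.5878 -0.0108  0.0853] left mm [-0.  -0.1 -0. ]
```

Call:
{"method": "servo_tool", "body": {
  "deltas": [
    {"slide":[0,-0.12,0],"spin":0},
    {"slide":[0,-0.12,0],"spin":0},
    {"slide":[0,-0.1,0],"spin":0}
  ]
}}

```text
time_s: 13.1
tcp_pos: [0.5834, -0.0111, 0.0843]
ee_rot: [[-0.063, -0.998, 0.003], [-0.998, 0.063, 0.002], [-0.002, -0.002, -1.0]]
wrist_force: [-3.4, 0.8, -1.2]
gripper_width: 0.248
```

```bash
python3 - <<'E'
from h import *
for i in range(4): hold(.05);print(tipC()*1000)
plan(tcp_for(.0125,0,.0552),176.43,vmax=3)
E
```

```text
t 13.15 tcp [ 0.584  -0.0111  0.0843] yaw 176.37 F [-1.72 -0.18 -1.31] M [0.254 0.866 0.004] w 0.246 tilt [0.0033 0.0021]
[ 8.58498382 -0.5116818  54.22887319]
t 13.2 tcp [ 0.5842 -0.0111  0.0845] yaw 176.38 F [-3.2   0.29 -0.69] M [0.183 0.97  0.059] w 0.246 tilt [0.004  0.0021]
[ 8.77205372 -0.47529675 54.38887431]
t 13.25 tcp [ 0.5842 -0.0111  0.0846] yaw 176.38 F [-3.23  0.12 -1.28] M [ 0.215  0.913 -0.023] w 0.249 tilt [0.0043 0.0021]
[ 8.76804292 -0.48948233 54.47907414]
t 13.3 tcp [ 0.5842 -0.0111  0.0847] yaw 176.38 F [-3.26  0.46 -0.38] M [ 0.187  0.831 -0.004] w 0.246 tilt [0.0046 0.0021]
[ 8.81403327 -0.4816009  54.61192705]
[{"slide":[-0.02,-0.12,-0.02],"spin":-0.01},{"slide":[0,-0.03,-0],"spin":0}]
end [ 0.588  -0.0108  0.0852] left mm [-0.1 -0.   0.1]
```

Call:
{"method": "servo_tool", "body": {
  "deltas": [
    {"slide":[-0.02,-0.13,-0.02],"spin":0}
  ]
}}

```text
time_s: 13.4
tcp_pos: [0.5869, -0.011, 0.0852]
ee_rot: [[-0.063, -0.998, 0.003], [-0.998, 0.063, 0.002], [-0.002, -0.003, -1.0]]
wrist_force: [-3.4, 0.2, -0.7]
gripper_width: 0.244
```

```bash
python3 - <<'E'
from h import *
for i in range(4): hold(.05);print(tipC()*1000)
w=cap("wrist"); crop(w,"pics/w7.png",190,170,100,60,8)
p=tcp_for(.0118,0,.083);plan(p,176.43)
E
```

```text
t 13.45 tcp [ 0.5883 -0.0109  0.0854] yaw 176.4 F [-0.35  0.1   0.46] M [ 0.09   0.573 -0.005] w 0.249 tilt [0.0054 0.0019]
[ 1.28407808e+01 -1.55871558e-02  5.53339155e+01]
t 13.5 tcp [ 0.5885 -0.0108  0.0856] yaw 176.4 F [-2.25  0.46 -0.36] M [0.07  0.81  0.049] w 0.248 tilt [0.0062 0.002 ]
[1.30826614e+01 5.27599881e-02 5.54600032e+01]
t 13.55 tcp [ 0.5884 -0.0108  0.0856] yaw 176.39 F [-1.56  0.07  0.42] M [0.073 0.624 0.013] w 0.246 tilt [0.0062 0.0021]
[12.96701498  0.06342705 55.47267083]
t 13.6 tcp [ 0.5883 -0.0108  0.0856] yaw 176.39 F [-2.54 -0.28 -0.47] M [0.016 0.646 0.017] w 0.247 tilt [0.0062 0.0021]
[1.29122709e+01 4.74132818e-02 5.54629761e+01]
[{"slide":[0,0.03,-1],"spin":-0},{"slide":[0,0.01,-0.1],"spin":-0}]
end [ 0.5871 -0.0108  0.1131] left mm [ 0.1 -0.   0. ]
```

View pics/w7.png

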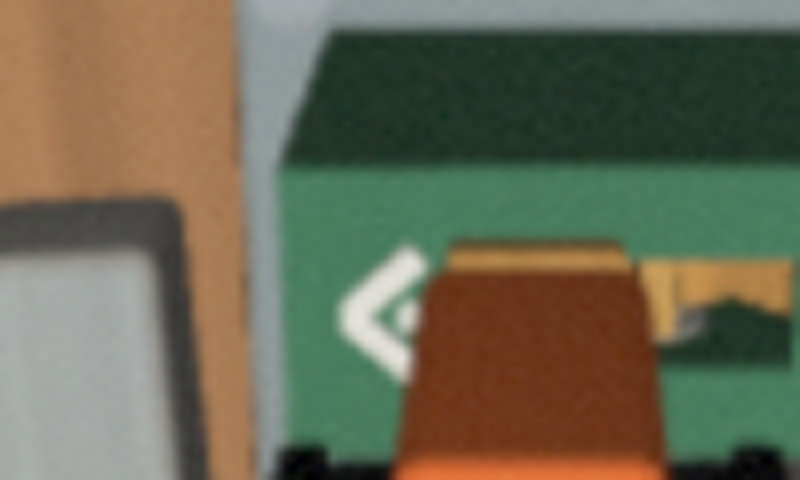

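Stroke one took 2–3 N of drag, with the tip ending at x≈12.9 mm. The wrist view shows the next tooth near x≈+0.5 mm. I'll lift out and bring the key back.

Call:
{"method": "servo_tool", "body": {
  "deltas": [
    {"slide":[0,0.06,-0.85],"spin":0},
    {"slide":[0,0.4,0],"spin":0},
    {"slide":[0,0.4,0],"spin":0}
  ]
}}

```text
time_s: 13.95
tcp_pos: [0.5705, -0.0088, 0.1076]
ee_rot: [[-0.063, -0.998, 0.015], [-0.998, 0.063, 0.004], [-0.005, -0.015, -1.0]]
wrist_force: [0.4, -0.2, -1.5]
gripper_width: 0.244
```

```bash
python3 - <<'E'
from h import *
for i in range(3): hold(.1);print(tipC()*1000)
w=cap("wrist"); crop(w,"pics/w8.png",190,160,120,70,6)
plan(tcp_for(-.008,0,.066),176.43)
E
```

```text
t 14.05 tcp [ 0.5696 -0.0089  0.108 ] yaw 176.44 F [-0.36 -0.04 -0.77] M [ 0.051 -0.009 -0.012] w 0.244 tilt [0.0147 0.0031]
[-5.57650405  0.8233494  77.85791593]
t 14.15 tcp [ 0.5704 -0.009   0.1077] yaw 176.45 F [-0.06  0.21 -1.74] M [ 0.04  -0.037 -0.01 ] w 0.246 tilt [0.0145 0.0028]
[-4.77924812  0.82529867 77.63660287]
t 14.25 tcp [ 0.5707 -0.009   0.1075] yaw 176.43 F [-0.09  0.18 -0.87] M [ 0.12  -0.007 -0.027] w 0.246 tilt [0.014  0.0027]
[-4.53153267  0.79534475 77.44720431]
[{"slide":[0.03,0.14,0.45],"spin":-0}]
end [ 0.5673 -0.0095  0.0962] left mm [-0.1 -0.  -0.1]
```

View pics/w8.png

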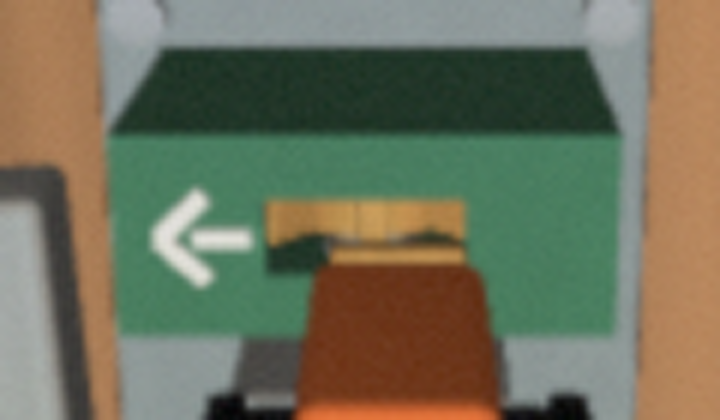

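The slot spans u 265–465 and the tooth is near 372, so x≈−1 mm. I'll insert at x≈−8.5 mm.

Call:
{"method": "servo_tool", "body": {
  "deltas": [
    {"slide":[0.03,0.17,0.4],"spin":0}
  ]
}}

```text
time_s: 14.4
tcp_pos: [0.5683, -0.0093, 0.0982]
ee_rot: [[-0.062, -0.998, 0.018], [-0.998, 0.062, 0.003], [-0.004, -0.017, -1.0]]
wrist_force: [0.4, -0.3, -1.1]
gripper_width: 0.242
```

```bash
python3 - <<'E'
from h import *
hold(.3);print(tipC()*1000)
plan(tcp_for(-.0085,0,.055),176.43)
E
```

```text
t 14.7 tcp [ 0.5667 -0.0095  0.0973] yaw 176.44 F [-0.15 -0.13 -1.23] M [ 0.032 -0.018 -0.009] w 0.244 tilt [0.0139 0.0025]
[-8.46409413e+00  3.23108214e-02  6.72522113e+01]
[{"slide":[0,0.01,0.49],"spin":0}]
end [ 0.5667 -0.0095  0.0851] left mm [ 0.  -0.1 -0. ]
```

Call:
{"method": "servo_tool", "body": {
  "deltas": [
    {"slide":[0,0.01,0.48],"spin":0}
  ]
}}

```text
time_s: 14.8
tcp_pos: [0.5685, -0.0092, 0.0868]
ee_rot: [[-0.062, -0.998, 0.019], [-0.998, 0.062, 0.003], [-0.004, -0.018, -1.0]]
wrist_force: [0.6, 0.1, -1.2]
gripper_width: 0.25
```

```bash
python3 - <<'E'
from h import *
hold(.1);hold(.2);print(tipC()*1000)
plan(tcp_for(.0125,0,.055),176.43,vmax=3)
E
```

```text
t 14.9 tcp [ 0.5667 -0.0094  0.0845] yaw 176.44 F [-0.08  0.09 -0.91] M [0.096 0.016 0.005] w 0.245 tilt [0.0135 0.0024]
t 15.1 tcp [ 0.5663 -0.0095  0.0851] yaw 176.43 F [-0.12 -0.99 -1.37] M [ 0.104 -0.014 -0.03 ] w 0.247 tilt [0.013  0.0023]
[-8.91361290e+00 -2.51176012e-02  5.49609570e+01]
[{"slide":[-0,-0.12,0],"spin":0},{"slide":[-0,-0.12,0],"spin":0},{"slide":[-0,-0.12,0],"spin":0},{"slide":[-0,-0.12,0],"spin":0},{"slide":[-0,-0.12,0],"spin":0},{"slide":[-0,-0.12,0],"spin":0},{"slide":[-0,-0.12,0.01],"spin":0},{"slide":[-0,-0.02,-0],"spin":0}]
end [ 0.5878 -0.0109  0.0851] left mm [-0.1  0.   0. ]
```

Call:
{"method": "servo_tool", "body": {
  "deltas": [
    {"slide":[0,-0.12,0],"spin":0},
    {"slide":[0,-0.12,0],"spin":0},
    {"slide":[0,-0.12,0],"spin":0},
    {"slide":[0,-0.12,0],"spin":0},
    {"slide":[0,-0.12,0],"spin":0}
  ]
}}

```text
time_s: 15.6
tcp_pos: [0.5775, -0.0111, 0.0843]
ee_rot: [[-0.063, -0.998, 0.002], [-0.998, 0.063, 0.001], [-0.001, -0.002, -1.0]]
wrist_force: [-2.8, 0.6, 0.4]
gripper_width: 0.246
```

```bash
python3 - <<'E'
from h import *
for i in range(3): hold(.1);print(tipC()*1000)
plan(tcp_for(.0125,0,.055),176.43,vmax=4)
E
```

```text
t 15.7 tcp [ 0.5782 -0.011   0.0842] yaw 176.37 F [-2.34  0.54  1.  ] M [0.232 0.946 0.041] w 0.242 tilt [0.004  0.0015]
[ 2.81410296 -0.81495865 54.135874  ]
t 15.8 tcp [ 0.5781 -0.011   0.0842] yaw 176.38 F [-1.65  0.92  0.08] M [ 0.234  0.841 -0.023] w 0.246 tilt [0.0043 0.0016]
[ 2.7229472  -0.77400709 54.13846091]
t 15.9 tcp [ 0.5781 -0.011   0.0843] yaw 176.38 F [-2.08  0.85 -0.16] M [0.248 0.824 0.032] w 0.246 tilt [0.0045 0.0015]
[ 2.71612233 -0.78370047 54.16608047]
[{"slide":[-0.01,-0.16,-0.01],"spin":-0.01},{"slide":[-0.01,-0.16,-0.01],"spin":0},{"slide":[-0.01,-0.07,-0.01],"spin":0}]
end [ 0.5879 -0.0109  0.0851] left mm [0. 0. 0.]
```

Call:
{"method": "servo_tool", "body": {
  "deltas": [
    {"slide":[-0.02,-0.14,-0.03],"spin":0},
    {"slide":[-0.02,-0.14,-0.02],"spin":0}
  ]
}}

```text
time_s: 16.1
tcp_pos: [0.583, -0.0108, 0.0846]
ee_rot: [[-0.064, -0.998, -0.001], [-0.998, 0.064, 0.001], [-0.001, 0.001, -1.0]]
wrist_force: [-3.5, 0.1, -0.4]
gripper_width: 0.249
```

```bash
python3 - <<'E'
from h import *
for i in range(2): hold(.1);print(tipC()*1000)
plan(tcp_for(.0126,0,.055),176.43,vmax=4)
E
```

```text
t 16.2 tcp [ 0.5842 -0.0107  0.0849] yaw 176.37 F [-2.54  0.01 -0.03] M [0.109 0.968 0.025] w 0.248 tilt [0.0016 0.0011]
[ 8.6792712  -0.10282748 54.78680026]
t 16.3 tcp [ 0.5841 -0.0106  0.085 ] yaw 176.36 F [-2.23  0.09 -0.1 ] M [0.053 0.782 0.013] w 0.237 tilt [0.0021 0.0013]
[ 8.62740906e+00 -4.18164120e-02  5.49235781e+01]
[{"slide":[-0,-0.16,-0],"spin":-0.01}]
end [ 0.5881 -0.0109  0.085 ] left mm [-0.   0.   0.1]
```

Call:
{"method": "servo_tool", "body": {
  "deltas": [
    {"slide":[0,-0.16,0],"spin":0}
  ]
}}

```text
time_s: 16.4
tcp_pos: [0.5876, -0.011, 0.085]
ee_rot: [[-0.063, -0.998, 0.001], [-0.998, 0.063, 0.001], [-0.001, -0.001, -1.0]]
wrist_force: [-3.1, -0.6, -0.2]
gripper_width: 0.248
```

```bash
python3 - <<'E'
from h import *
for i in range(2): hold(.1);print(tipC()*1000)
E
```

```text
t 16.5 tcp [ 0.5894 -0.0108  0.0854] yaw 176.38 F [-1.72 -0.39 -0.7 ] M [ 0.065  0.642 -0.028] w 0.246 tilt [0.0041 0.0013]
[13.93213286  0.07437744 55.28603138]
t 16.6 tcp [ 0.5892 -0.0108  0.0854] yaw 176.37 F [-0.83  0.69 -0.58] M [0.063 0.5   0.045] w 0.244 tilt [0.0042 0.0015]
[13.72348122  0.093567   55.30968084]
```

Call:
{"method": "servo_tool", "body": {
  "deltas": [
    {"slide":[0,0.06,-0.85],"spin":0},
    {"slide":[0,0.5,0],"spin":0},
    {"slide":[0,0.45,0],"spin":0}
  ]
}}

```text
time_s: 16.9
tcp_pos: [0.5694, -0.0084, 0.1082]
ee_rot: [[-0.063, -0.998, 0.016], [-0.998, 0.063, 0.003], [-0.004, -0.016, -1.0]]
wrist_force: [-1.0, -0.5, -1.0]
gripper_width: 0.243
```

```bash
python3 - <<'E'
from h import *
for i in range(3): hold(.1);print(tipC()*1000)
w=cap("wrist"); crop(w,"pics/w9.png",190,160,120,80,6);save(w,"w9.pkl")
b=cap("side"); crop(b,"pics/b9.png",200,160,80,70,8)
plan(tcp_for(-.0085,0,.067),176.43)
E
```

```text
t 17.0 tcp [ 0.5686 -0.0085  0.1086] yaw 176.45 F [ 0.36 -0.02 -0.58] M [ 0.047 -0.029 -0.007] w 0.249 tilt [0.0153 0.0025]
[-6.62794578  1.1143355  78.55296138]
t 17.1 tcp [ 0.5691 -0.0086  0.1082] yaw 176.44 F [ 0.32 -0.52 -1.31] M [ 0.061 -0.011 -0.022] w 0.243 tilt [0.0145 0.0022]
[-6.09550646  1.0678154  78.10862201]
t 17.2 tcp [ 0.5691 -0.0087  0.1078] yaw 176.42 F [-0.29 -0.42 -0.54] M [ 0.09  -0.045 -0.011] w 0.241 tilt [0.0134 0.002 ]
[-6.20903762  0.97855434 77.68342644]
[{"slide":[0.04,0.09,0.42],"spin":-0}]
end [ 0.5667 -0.0096  0.0971] left mm [-0.   0.1  0. ]
```

View pics/w9.png

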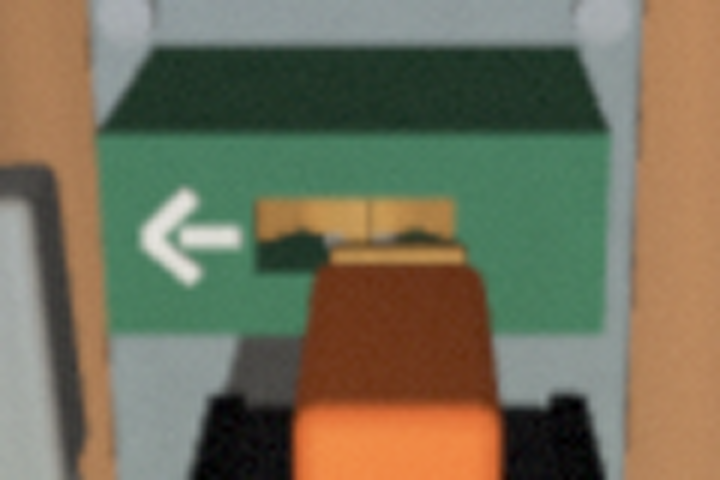

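View pics/b9.png

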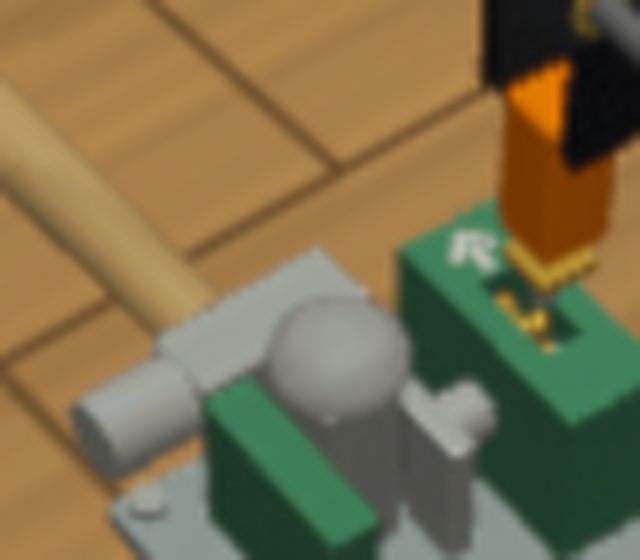

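Wheel at about 1.59 rad, so the bite should come late in this stroke or in the next. I'll insert for stroke 3.

Call:
{"method": "servo_tool", "body": {
  "deltas": [
    {"slide":[0.04,0.09,0.38],"spin":0}
  ]
}}

```text
time_s: 17.4
tcp_pos: [0.5683, -0.0094, 0.0988]
ee_rot: [[-0.062, -0.998, 0.016], [-0.998, 0.062, 0.002], [-0.003, -0.016, -1.0]]
wrist_force: [0.3, 0.3, -0.2]
gripper_width: 0.252
```

```bash
python3 - <<'E'
from h import *
hold(.3);print(tipC()*1000)
plan(tcp_for(-.0085,0,.0555),176.43)
E
```

```text
t 17.7 tcp [ 0.5668 -0.0096  0.0979] yaw 176.42 F [-1.64 -0.54 -1.08] M [ 0.049 -0.013  0.062] w 0.252 tilt [0.0128 0.0017]
[-8.39643854 -0.10600702 67.85089082]
[{"slide":[-0,0.01,0.49],"spin":-0}]
end [ 0.5667 -0.0096  0.0857] left mm [-0.   0.1 -0.1]
```

Call:
{"method": "servo_tool", "body": {
  "deltas": [
    {"slide":[0,0.01,0.48],"spin":0}
  ]
}}

```text
time_s: 17.8
tcp_pos: [0.5685, -0.0093, 0.0874]
ee_rot: [[-0.062, -0.998, 0.017], [-0.998, 0.062, 0.002], [-0.003, -0.017, -1.0]]
wrist_force: [1.4, 0.2, -1.0]
gripper_width: 0.246
```

```bash
python3 - <<'E'
from h import *
hold(.1);hold(.2);print(tipC()*1000)
F=np.mean([[*sense()["wrist_force"],*sense()["moment"]] for i in range(6) if cap("side")],0);print(F.round(3))
plan(tcp_for(.002,0.0003,.0557),176.43,vmax=3)
E
```

```text
t 17.9 tcp [ 0.566  -0.0096  0.0845] yaw 176.41 F [ 0.03  0.11 -0.61] M [0.055 0.032 0.028] w 0.244 tilt [0.0108 0.0016]
t 18.1 tcp [ 0.5667 -0.0096  0.0859] yaw 176.42 F [-0.19 -0.43 -0.22] M [ 0.097 -0.04   0.052] w 0.247 tilt [0.0125 0.0016]
[-8.5824335  -0.10989311 55.75697533]
[-0.074 -0.185 -0.994  0.089 -0.026  0.014]
[{"slide":[-0,-0.12,0],"spin":-0},{"slide":[-0.01,-0.12,0.01],"spin":-0},{"slide":[-0,-0.12,0],"spin":-0},{"slide":[-0.01,-0.06,0.01],"spin":-0}]
end [ 0.5773 -0.0098  0.0857] left mm [-0.1 -0.1  0.1]
```

Call:
{"method": "servo_tool", "body": {
  "deltas": [
    {"slide":[-0.01,-0.12,0],"spin":0},
    {"slide":[-0.02,-0.12,0],"spin":0},
    {"slide":[-0.01,-0.12,0],"spin":0},
    {"slide":[-0.01,-0.06,0],"spin":0}
  ]
}}

```text
time_s: 18.8
tcp_pos: [0.575, -0.0095, 0.0858]
ee_rot: [[-0.063, -0.998, 0.006], [-0.998, 0.063, 0.001], [-0.001, -0.006, -1.0]]
wrist_force: [-2.4, 0.0, 0.5]
gripper_width: 0.246
```

```bash
cat >> h.py <<'E'
def favg(n):
    F=[];
    for i in range(n): cap("side"); s=sense(); F.append([*s["wrist_force"],*s["moment"]])
    F=np.mean(F,0); print("t",round(sense()["time_s"],2),"Fav",F.round(3),"push=%.2f"%(-(F[:3]@CX)),"tip",(tipC()*1000).round(2),"yaw",round(yaw(sense()),2))
E
python3 - <<'E'
from h import *
hold(.1);favg(4)
plan(tcp_for(.004,0.0003,.0555),176.43,vmax=3)
E
```

```text
t 18.9 tcp [ 0.5751 -0.0095  0.0857] yaw 176.39 F [-2.67  0.34  0.87] M [0.111 0.957 0.076] w 0.244 tilt [0.0066 0.0009]
t 19.1 Fav [-2.957 -0.053  0.571  0.094  0.977 -0.009] push=2.95 tip [-0.3   0.59 55.66] yaw 176.39
[{"slide":[0.01,-0.12,0.01],"spin":-0},{"slide":[0,-0.05,-0],"spin":-0}]
end [ 0.5793 -0.0099  0.0855] left mm [ 0.  -0.   0.1]
```

Call:
{"method": "servo_tool", "body": {
  "deltas": [
    {"slide":[0.02,-0.09,0],"spin":0},
    {"slide":[0,-0.09,0],"spin":0}
  ]
}}

```text
time_s: 19.3
tcp_pos: [0.5788, -0.0101, 0.0855]
ee_rot: [[-0.063, -0.998, 0.006], [-0.998, 0.063, 0.001], [-0.002, -0.005, -1.0]]
wrist_force: [-2.9, 0.5, -0.4]
gripper_width: 0.245
```

```bash
python3 - <<'E'
from h import *
hold(.1);favg(4)
E
```

```text
t 19.4 tcp [ 0.5791 -0.0101  0.0854] yaw 176.38 F [-2.16 -0.13 -0.8 ] M [0.205 0.87  0.026] w 0.248 tilt [0.006  0.0012]
t 19.6 Fav [-2.266  0.688 -0.857  0.247  0.806  0.022] push=2.30 tip [ 3.66  0.11 55.45] yaw 176.39
```

Call:
{"method": "servo_tool", "body": {
  "deltas": [
    {"slide":[0,-0.05,0],"spin":0},
    {"slide":[0,-0.05,0],"spin":0}
  ]
}}

```text
time_s: 19.8
tcp_pos: [0.5808, -0.0103, 0.0853]
ee_rot: [[-0.063, -0.998, 0.004], [-0.998, 0.063, 0.001], [-0.001, -0.004, -1.0]]
wrist_force: [-2.7, 1.3, -2.0]
gripper_width: 0.247
```

```bash
python3 - <<'E'
from h import *
favg(4)
E
```

```text
t 20.0 Fav [-2.761  0.493 -0.643  0.258  0.993  0.018] push=2.79 tip [5.660e+00 3.000e-02 5.528e+01] yaw 176.39
```

Call:
{"method": "servo_tool", "body": {
  "deltas": [
    {"slide":[0,-0.05,0],"spin":0}
  ]
}}

```text
time_s: 20.1
tcp_pos: [0.582, -0.0105, 0.0853]
ee_rot: [[-0.063, -0.998, 0.005], [-0.998, 0.063, 0.001], [-0.001, -0.005, -1.0]]
wrist_force: [-3.0, 0.7, -0.8]
gripper_width: 0.243
```

```bash
python3 - <<'E'
from h import *
favg(5)
E
```

```text
t 20.35 Fav [-2.731e+00  3.650e-01 -8.630e-01  1.700e-01  9.500e-01 -2.000e-03] push=2.75 tip [7.140e+00 3.000e-02 5.541e+01] yaw 176.39
```

Call:
{"method": "servo_tool", "body": {
  "deltas": [
    {"slide":[0,-0.04,0],"spin":0}
  ]
}}

```text
time_s: 20.45
tcp_pos: [0.5834, -0.0106, 0.0855]
ee_rot: [[-0.063, -0.998, 0.005], [-0.998, 0.063, 0.001], [-0.001, -0.005, -1.0]]
wrist_force: [-2.8, 0.3, -0.3]
gripper_width: 0.247
```

```bash
python3 - <<'E'
from h import *
favg(4)
E
```

```text
t 20.65 Fav [-2.613 -0.598 -0.525  0.106  0.924  0.008] push=2.57 tip [8.390e+00 3.000e-02 5.553e+01] yaw 176.39
```

Call:
{"method": "servo_tool", "body": {
  "deltas": [
    {"slide":[0,-0.04,0],"spin":0}
  ]
}}

```text
time_s: 20.75
tcp_pos: [0.5846, -0.0106, 0.0856]
ee_rot: [[-0.063, -0.998, 0.006], [-0.998, 0.063, 0.001], [-0.001, -0.006, -1.0]]
wrist_force: [-1.9, 0.6, -1.0]
gripper_width: 0.248
```

```bash
python3 - <<'E'
from h import *
favg(4)
E
```

```text
t 20.95 Fav [-2.003 -0.072 -0.422  0.133  0.877 -0.007] push=2.00 tip [ 9.62  0.06 55.61] yaw 176.4
```

Call:
{"method": "servo_tool", "body": {
  "deltas": [
    {"slide":[0,-0.04,0],"spin":0}
  ]
}}

```text
time_s: 21.05
tcp_pos: [0.5859, -0.0107, 0.0857]
ee_rot: [[-0.063, -0.998, 0.006], [-0.998, 0.063, 0.001], [-0.001, -0.006, -1.0]]
wrist_force: [-2.3, 0.3, -1.4]
gripper_width: 0.243
```

```bash
python3 - <<'E'
from h import *
favg(4)
w=cap("wrist"); crop(w,"pics/w10.png",190,160,120,80,6)
a=cap("scene"); crop(a,"pics/a10.png",225,170,80,70,8)
E
```

```text
t 21.25 Fav [-2.289  0.285 -0.201  0.144  0.871 -0.017] push=2.30 tip [10.9   0.07 55.73] yaw 176.4
```

View pics/a10.png

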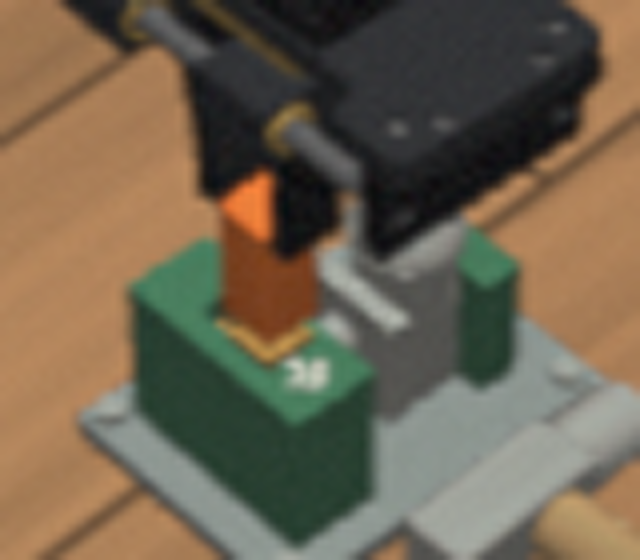

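Call:
{"method": "servo_tool", "body": {
  "deltas": [
    {"slide":[0,-0.04,0],"spin":0}
  ]
}}

```text
time_s: 21.45
tcp_pos: [0.5869, -0.0107, 0.0858]
ee_rot: [[-0.063, -0.998, 0.006], [-0.998, 0.063, 0.001], [-0.001, -0.006, -1.0]]
wrist_force: [-3.2, 0.5, -0.0]
gripper_width: 0.244
```

```bash
python3 - <<'E'
from h import *
favg(4)
E
```

```text
t 21.65 Fav [-2.698  0.247 -0.268  0.149  1.017 -0.005] push=2.71 tip [11.78  0.08 55.7 ] yaw 176.4
```

Call:
{"method": "servo_tool", "body": {
  "deltas": [
    {"slide":[0,-0.03,0],"spin":0}
  ]
}}

```text
time_s: 21.75
tcp_pos: [0.5876, -0.0108, 0.0857]
ee_rot: [[-0.063, -0.998, 0.006], [-0.998, 0.063, 0.001], [-0.001, -0.006, -1.0]]
wrist_force: [-3.5, -0.6, 0.4]
gripper_width: 0.244
```

```bash
python3 - <<'E'
from h import *
favg(4)
E
```

```text
t 21.95 Fav [-2.874 -0.222 -0.221  0.143  1.009  0.041] push=2.85 tip [1.260e+01 5.000e-02 5.569e+01] yaw 176.4
```

Call:
{"method": "servo_tool", "body": {
  "deltas": [
    {"slide":[0,-0.03,0],"spin":0}
  ]
}}

```text
time_s: 22.05
tcp_pos: [0.5886, -0.0108, 0.0858]
ee_rot: [[-0.063, -0.998, 0.007], [-0.998, 0.063, 0.001], [-0.001, -0.007, -1.0]]
wrist_force: [-3.4, 0.0, 0.6]
gripper_width: 0.241
```

```bash
python3 - <<'E'
from h import *
favg(4)
E
```

```text
t 22.25 Fav [-2.115 -0.035 -0.567  0.131  0.941 -0.015] push=2.11 tip [13.56  0.08 55.79] yaw 176.4
```

No bite yet, only friction. I'll lift, bring the key back, and start stroke 4 with small steps from first contact.

Call:
{"method": "servo_tool", "body": {
  "deltas": [
    {"slide":[0,0.06,-0.85],"spin":0},
    {"slide":[0.02,0.5,0],"spin":0},
    {"slide":[0.02,0.45,0],"spin":0}
  ]
}}

```text
time_s: 22.55
tcp_pos: [0.5694, -0.0094, 0.1085]
ee_rot: [[-0.062, -0.998, 0.02], [-0.998, 0.062, 0.002], [-0.004, -0.02, -1.0]]
wrist_force: [-0.2, 0.1, -1.7]
gripper_width: 0.244
```

```bash
python3 - <<'E'
from h import *
for i in range(2): hold(.15);print(tipC()*1000)
w=cap("wrist"); crop(w,"pics/w11.png",190,160,120,80,6);save(w,"w11.pkl")
a=cap("scene"); crop(a,"pics/a11.png",225,170,80,70,8)
plan(tcp_for(-.0085,0.000,.067),176.43)
E
```

```text
t 22.7 tcp [ 0.5689 -0.0096  0.1087] yaw 176.49 F [ 0.56  0.07 -0.63] M [ 0.079 -0.043 -0.007] w 0.243 tilt [0.0189 0.0018]
[-6.11291733  0.10632134 78.64224463]
t 22.85 tcp [ 0.5689 -0.0096  0.1081] yaw 176.46 F [ 0.68  0.11 -0.93] M [ 0.074  0.004 -0.013] w 0.246 tilt [0.0171 0.0015]
[-6.17147297e+00  2.06506838e-02  7.79597982e+01]
[{"slide":[-0,0.09,0.43],"spin":0}]
end [ 0.5666 -0.0095  0.0971] left mm [-0.  0.  0.]
```

View pics/w11.png

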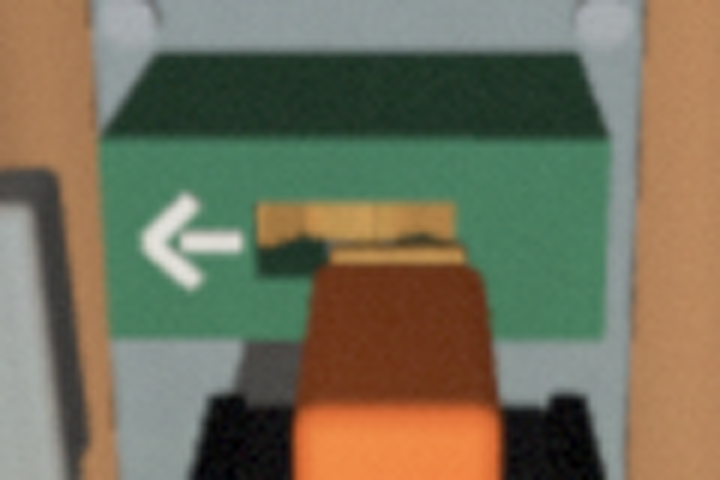

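View pics/a11.png

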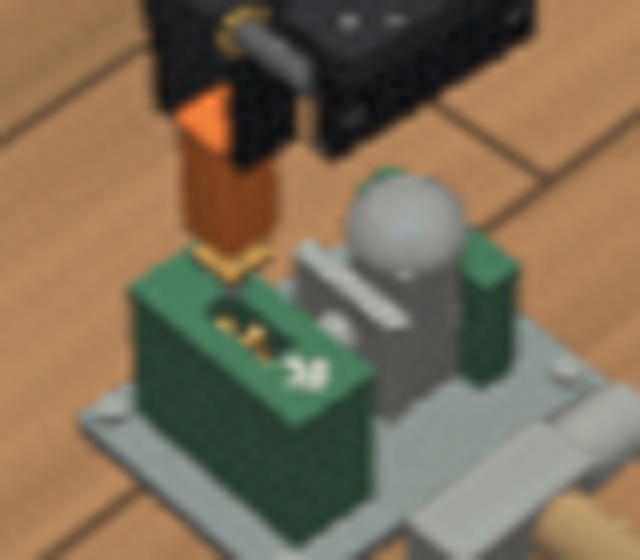

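Call:
{"method": "servo_tool", "body": {
  "deltas": [
    {"slide":[0,0.09,0.4],"spin":0}
  ]
}}

```text
time_s: 23.05
tcp_pos: [0.5683, -0.0094, 0.0986]
ee_rot: [[-0.062, -0.998, 0.02], [-0.998, 0.062, 0.002], [-0.003, -0.02, -1.0]]
wrist_force: [0.4, -0.2, -0.4]
gripper_width: 0.247
```

```bash
python3 - <<'E'
from h import *
hold(.35);print(tipC()*1000)
plan(tcp_for(-.0088,0,.0555),176.43)
E
```

```text
t 23.4 tcp [ 0.5668 -0.0096  0.0979] yaw 176.45 F [-0.41  0.64 -0.74] M [0.118 0.02  0.023] w 0.242 tilt [0.0167 0.0014]
[-8.28188711e+00 -3.78985325e-02  6.77995503e+01]
[{"slide":[-0,0.03,0.49],"spin":0}]
end [ 0.5663 -0.0095  0.0856] left mm [ 0.  0. -0.]
```

Call:
{"method": "servo_tool", "body": {
  "deltas": [
    {"slide":[0,0.02,0.48],"spin":0}
  ]
}}

```text
time_s: 23.5
tcp_pos: [0.5684, -0.0092, 0.0874]
ee_rot: [[-0.061, -0.998, 0.022], [-0.998, 0.061, 0.002], [-0.003, -0.021, -1.0]]
wrist_force: [-0.9, 0.1, -0.5]
gripper_width: 0.245
```

```bash
python3 - <<'E'
from h import *
hold(.2);favg(6)
E
```

```text
t 23.7 tcp [ 0.5661 -0.0096  0.0853] yaw 176.46 F [ 0.47  0.96 -0.81] M [ 0.075 -0.098 -0.038] w 0.243 tilt [0.0155 0.0011]
t 24.0 Fav [-0.211 -0.238 -0.767  0.063 -0.003 -0.01 ] push=0.20 tip [-8.510e+00  3.000e-02  5.592e+01] yaw 176.46
```

Call:
{"method": "servo_tool", "body": {
  "deltas": [
    {"slide":[0,-0.1,0],"spin":0}
  ]
}}

```text
time_s: 24.1
tcp_pos: [0.5689, -0.0097, 0.0862]
ee_rot: [[-0.062, -0.998, 0.017], [-0.998, 0.062, 0.001], [-0.003, -0.017, -1.0]]
wrist_force: [-0.9, -0.4, 0.1]
gripper_width: 0.244
```

```bash
python3 - <<'E'
from h import *
favg(4)
E
```

```text
t 24.3 Fav [ 0.01  -0.189 -0.399  0.093 -0.017 -0.   ] push=-0.02 tip [-5.950e+00  4.000e-02  5.595e+01] yaw 176.45
```

Call:
{"method": "servo_tool", "body": {
  "deltas": [
    {"slide":[0,-0.05,0],"spin":0}
  ]
}}

```text
time_s: 24.4
tcp_pos: [0.5703, -0.0097, 0.0861]
ee_rot: [[-0.062, -0.998, 0.017], [-0.998, 0.062, 0.001], [-0.003, -0.017, -1.0]]
wrist_force: [-0.6, -0.0, -2.2]
gripper_width: 0.244
```

```bash
python3 - <<'E'
from h import *
favg(4)
E
```

```text
t 24.6 Fav [-0.055  0.019 -0.85   0.047 -0.035 -0.004] push=0.06 tip [-4.690e+00  1.000e-02  5.594e+01] yaw 176.45
```

Call:
{"method": "servo_tool", "body": {
  "deltas": [
    {"slide":[0,-0.04,0],"spin":0}
  ]
}}

```text
time_s: 24.7
tcp_pos: [0.5711, -0.0098, 0.086]
ee_rot: [[-0.062, -0.998, 0.016], [-0.998, 0.062, 0.001], [-0.002, -0.016, -1.0]]
wrist_force: [-1.1, 0.4, -0.7]
gripper_width: 0.247
```

```bash
python3 - <<'E'
from h import *
favg(4)
E
```

```text
t 24.9 Fav [-0.458  0.111 -0.343  0.108  0.301  0.003] push=0.46 tip [-4.04 -0.06 55.86] yaw 176.45
```

Call:
{"method": "servo_tool", "body": {
  "deltas": [
    {"slide":[0,-0.03,0],"spin":0}
  ]
}}

```text
time_s: 25.0
tcp_pos: [0.5713, -0.01, 0.0859]
ee_rot: [[-0.062, -0.998, 0.015], [-0.998, 0.062, 0.001], [-0.002, -0.015, -1.0]]
wrist_force: [-1.4, 0.9, 0.3]
gripper_width: 0.246
```

```bash
python3 - <<'E'
from h import *
favg(4)
E
```

```text
t 25.2 Fav [-1.336  0.549 -0.252  0.149  0.607  0.015] push=1.37 tip [-3.8  -0.15 55.74] yaw 176.44
```

Call:
{"method": "servo_tool", "body": {
  "deltas": [
    {"slide":[0,-0.03,0],"spin":0}
  ]
}}

```text
time_s: 25.3
tcp_pos: [0.5715, -0.0101, 0.0857]
ee_rot: [[-0.062, -0.998, 0.014], [-0.998, 0.062, 0.001], [-0.002, -0.014, -1.0]]
wrist_force: [-2.9, 0.1, 0.1]
gripper_width: 0.246
```

```bash
python3 - <<'E'
from h import *
favg(4)
E
```

```text
t 25.5 Fav [-2.894 -0.044  0.8    0.218  0.929 -0.009] push=2.89 tip [-3.55 -0.25 55.62] yaw 176.44
```

Call:
{"method": "servo_tool", "body": {
  "deltas": [
    {"slide":[0,-0.03,0],"spin":0}
  ]
}}

```text
time_s: 25.6
tcp_pos: [0.5719, -0.0102, 0.0856]
ee_rot: [[-0.062, -0.998, 0.013], [-0.998, 0.062, 0.001], [-0.002, -0.013, -1.0]]
wrist_force: [-4.3, 0.6, 0.9]
gripper_width: 0.242
```

```bash
python3 - <<'E'
from h import *
favg(4)
E
```

```text
t 25.8 Fav [-2.904 -0.32   1.124  0.255  1.134  0.004] push=2.88 tip [-3.09 -0.33 55.53] yaw 176.43
```

Call:
{"method": "servo_tool", "body": {
  "deltas": [
    {"slide":[0,-0.03,0],"spin":0}
  ]
}}

```text
time_s: 25.9
tcp_pos: [0.5724, -0.0103, 0.0856]
ee_rot: [[-0.062, -0.998, 0.012], [-0.998, 0.062, 0.001], [-0.002, -0.012, -1.0]]
wrist_force: [-4.2, 1.3, 1.8]
gripper_width: 0.24
```

```bash
python3 - <<'E'
from h import *
favg(4)
E
```

```text
t 26.1 Fav [-3.747e+00  6.110e-01  1.249e+00  2.870e-01  1.432e+00  3.000e-03] push=3.78 tip [-2.79 -0.42 55.44] yaw 176.42
```

Call:
{"method": "servo_tool", "body": {
  "deltas": [
    {"slide":[0,-0.03,0],"spin":0}
  ]
}}

```text
time_s: 26.2
tcp_pos: [0.5727, -0.0104, 0.0855]
ee_rot: [[-0.062, -0.998, 0.011], [-0.998, 0.062, 0.001], [-0.002, -0.011, -1.0]]
wrist_force: [-6.1, 1.1, 1.0]
gripper_width: 0.242
```

```bash
python3 - <<'E'
from h import *
favg(4)
E
```

```text
t 26.4 Fav [-4.653  0.472  1.465  0.299  1.716  0.01 ] push=4.67 tip [-2.47 -0.5  55.34] yaw 176.42
```

It's biting: about 4.5 N, beyond the 2–3 N of friction, and rising with little motion. I'll add small steps towards 6–7 N.

Call:
{"method": "servo_tool", "body": {
  "deltas": [
    {"slide":[0,-0.03,0],"spin":0}
  ]
}}

```text
time_s: 26.5
tcp_pos: [0.573, -0.0105, 0.0854]
ee_rot: [[-0.062, -0.998, 0.01], [-0.998, 0.062, 0.001], [-0.001, -0.01, -1.0]]
wrist_force: [-6.1, 0.1, 2.3]
gripper_width: 0.246
```

```bash
python3 - <<'E'
from h import *
favg(6)
E
```

```text
t 26.8 Fav [-5.025  0.618  2.119  0.329  1.878  0.016] push=5.05 tip [-2.33 -0.65 55.21] yaw 176.41
```

Call:
{"method": "servo_tool", "body": {
  "deltas": [
    {"slide":[0,-0.03,0],"spin":0}
  ]
}}

```text
time_s: 26.9
tcp_pos: [0.5731, -0.0106, 0.0852]
ee_rot: [[-0.063, -0.998, 0.009], [-0.998, 0.063, 0.001], [-0.001, -0.009, -1.0]]
wrist_force: [-4.8, 0.8, 1.7]
gripper_width: 0.244
```

```bash
python3 - <<'E'
from h import *
favg(8)
E
```

```text
t 27.3 Fav [-5.141  0.932  1.843  0.352  1.934  0.008] push=5.19 tip [-2.27 -0.74 55.08] yaw 176.41
```

Call:
{"method": "servo_tool", "body": {
  "deltas": [
    {"slide":[-0.01,-0.05,-0.01],"spin":0}
  ]
}}

```text
time_s: 27.4
tcp_pos: [0.5733, -0.0106, 0.0852]
ee_rot: [[-0.063, -0.998, 0.007], [-0.998, 0.063, 0.0], [-0.001, -0.007, -1.0]]
wrist_force: [-5.4, 1.5, 2.1]
gripper_width: 0.244
```

```bash
python3 - <<'E'
from h import *
favg(3);favg(5)
E
```

```text
t 27.55 Fav [-5.694  0.99   2.198  0.313  2.152  0.017] push=5.74 tip [-2.07 -0.7  55.13] yaw 176.4
t 27.8 Fav [-5.704e+00  5.620e-01  1.868e+00  3.580e-01  2.079e+00  2.000e-03] push=5.73 tip [-2.1  -0.72 55.13] yaw 176.4
```

Call:
{"method": "servo_tool", "body": {
  "deltas": [
    {"slide":[-0.01,-0.07,-0.01],"spin":0}
  ]
}}

```text
time_s: 27.9
tcp_pos: [0.5736, -0.0106, 0.0852]
ee_rot: [[-0.063, -0.998, 0.004], [-0.998, 0.063, -0.0], [-0.0, -0.004, -1.0]]
wrist_force: [-6.1, 1.1, 2.5]
gripper_width: 0.244
```

```bash
python3 - <<'E'
from h import *
favg(3);favg(5)
E
```

```text
t 28.05 Fav [-6.818  0.836  3.153  0.399  2.363  0.028] push=6.86 tip [-1.83 -0.74 55.07] yaw 176.38
t 28.3 Fav [-6.374  0.836  2.436  0.389  2.296 -0.018] push=6.41 tip [-1.85 -0.77 55.08] yaw 176.38
```

Call:
{"method": "servo_tool", "body": {
  "deltas": [
    {"slide":[-0.01,-0.07,-0.01],"spin":0}
  ]
}}

```text
time_s: 28.4
tcp_pos: [0.5738, -0.0107, 0.0851]
ee_rot: [[-0.063, -0.998, 0.0], [-0.998, 0.063, -0.001], [0.001, -0.0, -1.0]]
wrist_force: [-5.5, 0.4, 2.5]
gripper_width: 0.246
```

```bash
python3 - <<'E'
from h import *
favg(3);favg(3)
w=cap("wrist"); crop(w,"pics/w12.png",170,150,160,120,5)
E
```

```text
t 28.55 Fav [-6.718e+00  7.290e-01  3.029e+00  4.190e-01  2.438e+00  6.000e-03] push=6.75 tip [-1.76 -0.82 55.  ] yaw 176.37
t 28.7 Fav [-6.502  0.841  2.635  0.393  2.401 -0.   ] push=6.54 tip [-1.77 -0.82 55.01] yaw 176.37
```

View pics/w12.png

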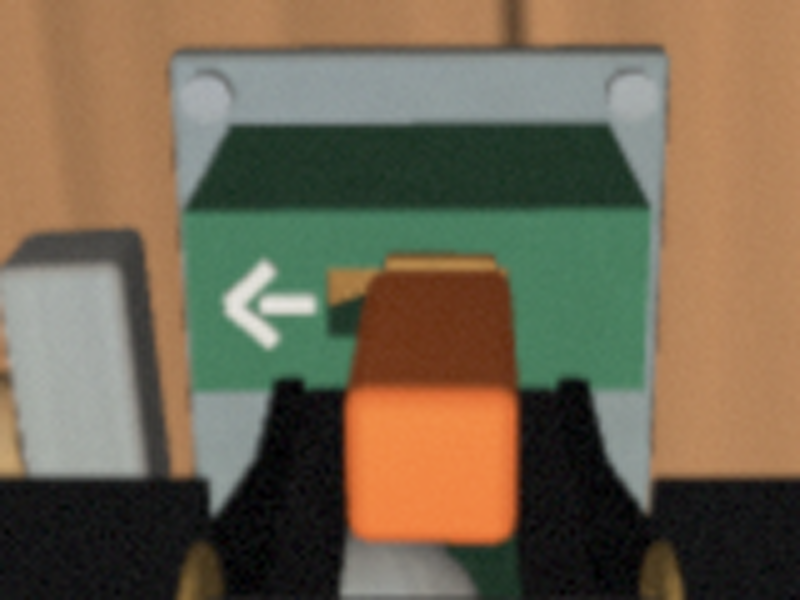

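At about 6.5–6.8 N the wheel is firm, and each step now moves the tip only 0.1 mm, so I'm stopping there. I'll ease off slightly (no contact behind the blade) and lift out.

Call:
{"method": "servo_tool", "body": {
  "deltas": [
    {"slide":[-0.03,0.08,0],"spin":0}
  ]
}}

```text
time_s: 28.85
tcp_pos: [0.5723, -0.0099, 0.0851]
ee_rot: [[-0.063, -0.998, 0.001], [-0.998, 0.063, -0.001], [0.0, -0.001, -1.0]]
wrist_force: [-0.4, -0.4, -1.5]
gripper_width: 0.251
```

```bash
python3 - <<'E'
from h import *
favg(4)
E
```

```text
t 29.05 Fav [-2.252 -0.215 -0.74  -0.03   0.774 -0.011] push=2.23 tip [-3.100e+00 -4.000e-02  5.502e+01] yaw 176.37
```

Call:
{"method": "servo_tool", "body": {
  "deltas": [
    {"slide":[0,0,-0.7],"spin":0},
    {"slide":[0,0,-0.8],"spin":0},
    {"slide":[0,0,-0.7],"spin":0}
  ]
}}

```text
time_s: 29.35
tcp_pos: [0.5766, -0.0092, 0.14]
ee_rot: [[-0.063, -0.998, 0.009], [-0.998, 0.063, 0.0], [-0.001, -0.009, -1.0]]
wrist_force: [0.9, -0.9, -1.4]
gripper_width: 0.247
```

```bash
python3 - <<'E'
from h import *
hold(.3);favg(2)
w=cap("wrist");save(w,"w13.pkl"); crop(w,"pics/w13.png",190,150,130,110,6)
a=cap("scene"); crop(a,"pics/a13.png",215,140,90,100,6);save(a,"a13.pkl")
b=cap("side"); crop(b,"pics/b13.png",200,120,100,100,6);save(b,"b13.pkl")
E
```

```text
t 29.65 tcp [ 0.574  -0.0095  0.1376] yaw 176.37 F [-0.23  0.25 -0.46] M [ 0.057 -0.022 -0.005] w 0.247 tilt [ 0.0026 -0.0004]
t 29.75 Fav [-0.129  0.331 -0.639  0.086 -0.08  -0.026] push=0.15 tip [ -1.72   0.24 107.5 ] yaw 176.38
```

View pics/w13.png

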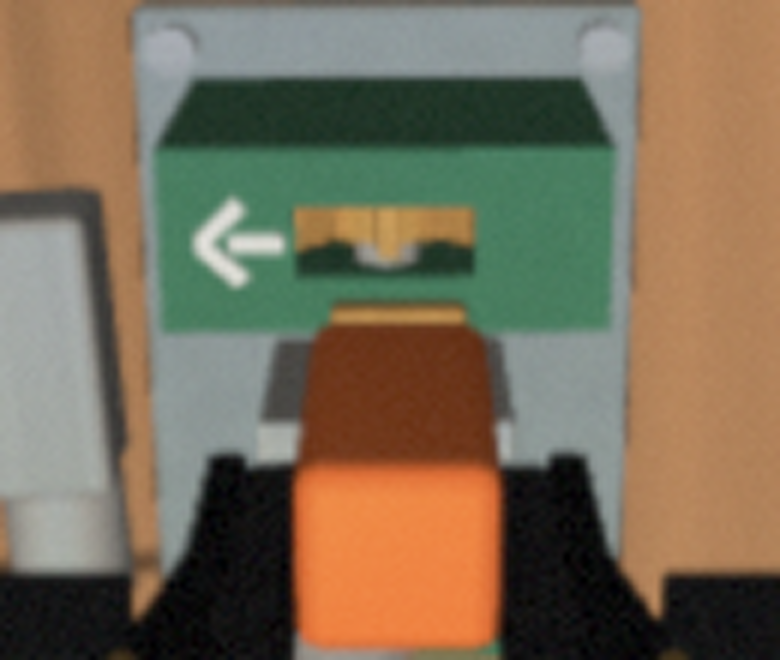

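View pics/a13.png

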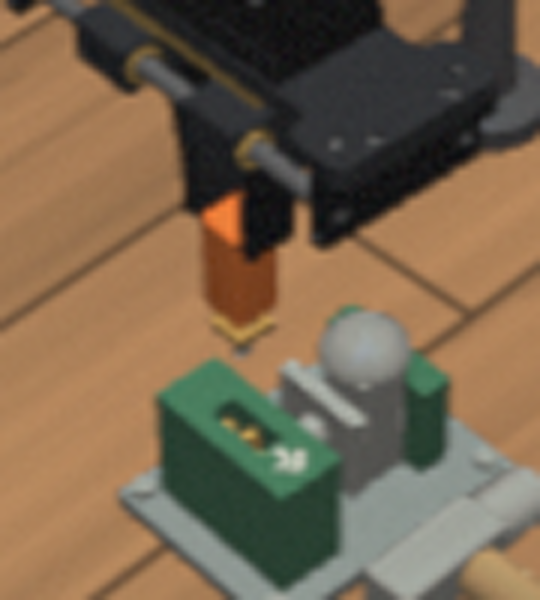

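View pics/b13.png

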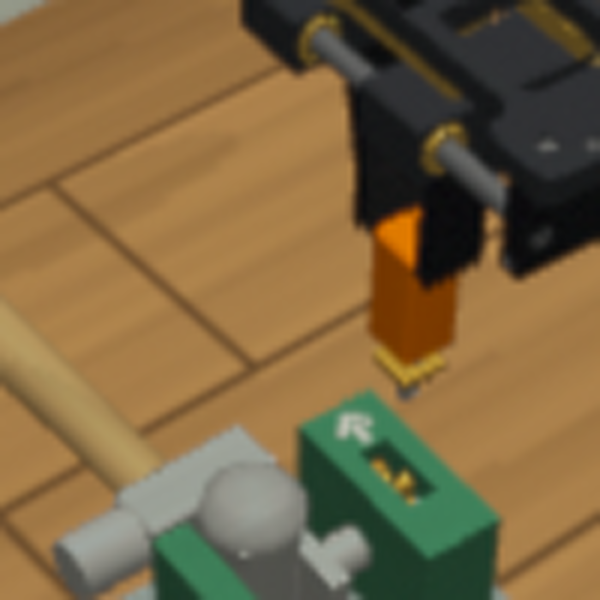

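The key is straight in the grip again and the tooth sits at about 0. The stake stands upright with the jaw against it, and the predicted jaw travel of 44.6 mm matches the stake face at 45 mm. Now back to the block.

```bash
python3 - <<'E'
from h import *
p,R=plan([.485,-.22,.125],193,n=12)
E
```

```text
[{"slide":[1,0.35,0.06],"spin":-1},{"slide":[1,0.52,0.06],"spin":-1},{"slide":[1,0.71,0.07],"spin":-0.08},{"slide":[1,0.73,0.07],"spin":0},{"slide":[1,0.72,0.07],"spin":0},{"slide":[1,0.73,0.07],"spin":0},{"slide":[1,0.72,0.07],"spin":0},{"slide":[0.64,0.46,0.05],"spin":0}]
end [ 0.4851 -0.2201  0.1249] left mm [-0.1  0.1  0.1]
```

Call:
{"method": "servo_tool", "body": {
  "deltas": [
    {"slide":[0.8,0.35,0],"spin":-1},
    {"slide":[1,0.52,0],"spin":-1},
    {"slide":[1,0.7,0],"spin":0},
    {"slide":[1,0.7,0],"spin":0},
    {"slide":[1,0.7,0.1],"spin":0},
    {"slide":[1,0.7,0.1],"spin":0},
    {"slide":[0.9,0.7,0.1],"spin":0},
    {"slide":[0.5,0.3,0.1],"spin":0}
  ]
}}

```text
time_s: 30.7
tcp_pos: [0.49, -0.2129, 0.1262]
ee_rot: [[0.232, -0.973, 0.004], [-0.973, -0.232, -0.001], [0.002, -0.003, -1.0]]
wrist_force: [0.1, -1.4, -0.9]
gripper_width: 0.24
```

```bash
python3 - <<'E'
from h import *
hold(.4)
w=cap("wrist");cv2.imwrite("pics/w14.png",w["frame"][:,:,::-1]);save(w,"w14.pkl")
p=proj(w,[.4718,-.2681,.03]);print(p); x,y=p.astype(int); print(x-40,y-40)
crop(w,"pics/w14c.png",x-40,max(y-40,0),80,80,8)
plan([.4718,-.2682,.10],193,n=12)
E
```

```text
t 31.1 tcp [ 0.4917 -0.2106  0.1265] yaw -166.41 F [-0.13 -0.3  -0.95] M [ 0.037 -0.023 -0.024] w 0.243 tilt [ 0.0044 -0.0013]
[287.61651638 135.02767801]
247 95
[{"slide":[1,0.64,0.52],"spin":0.07},{"slide":[1,0.63,0.51],"spin":0},{"slide":[0.06,0.04,0.03],"spin":0}]
end [ 0.4718 -0.2683  0.1   ] left mm [-0.   0.1  0. ]
```

View pics/w14c.png

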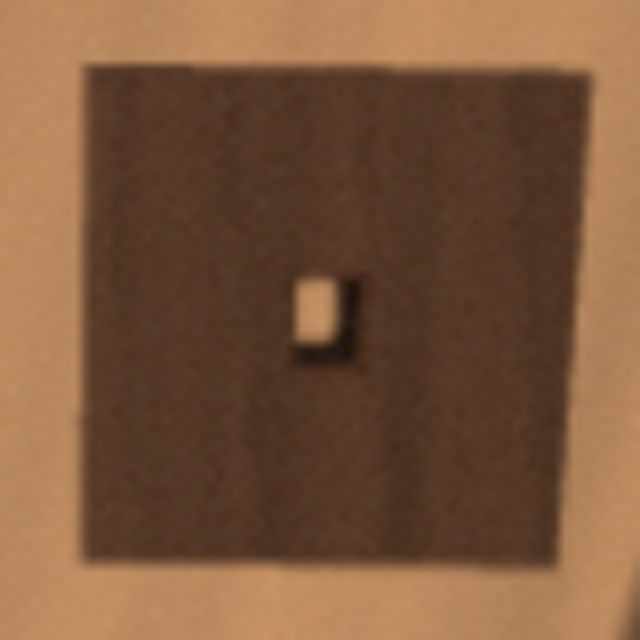

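```bash
python3 - <<'E'
from h import *
w=load("w14.pkl");print(atz(w,(287.2,134.5),.03)); w=load("w3.pkl")
E
```

```text
[ 0.472363   -0.26851836  0.03      ]
```

Call:
{"method": "servo_tool", "body": {
  "deltas": [
    {"slide":[0.9,0.6,0.4],"spin":0.07},
    {"slide":[0.9,0.6,0.4],"spin":0}
  ]
}}

```text
time_s: 31.35
tcp_pos: [0.4762, -0.2596, 0.108]
ee_rot: [[0.233, -0.972, 0.01], [-0.973, -0.233, -0.002], [0.005, -0.009, -1.0]]
wrist_force: [-0.4, -0.1, -0.7]
gripper_width: 0.244
```

```bash
cat >> h.py <<'E'
H=np.array([.4719,-.2682])
def tipw(): s=sense(); return np.array(s["tcp_pos"])+np.array(s["ee_rot"])@np.array([0,0,.0301])
def tcph(z): return np.array([H[0],H[1],z])-np.array(sense()["ee_rot"])@np.array([0,0,.0301])
E
python3 - <<'E'
from h import *
hold(.4);print(tipw().round(4))
plan(tcph(.045),193,n=12)
E
```

```text
t 31.75 tcp [ 0.4763 -0.2594  0.1084] yaw -166.62 F [ 0.26  0.44 -0.64] M [ 0.071 -0.017 -0.012] w 0.246 tilt [ 0.0097 -0.0025]
[ 0.4766 -0.2594  0.0783]
[{"slide":[0.22,0.21,1],"spin":0.05},{"slide":[0.07,0.07,0.33],"spin":-0}]
end [ 0.4715 -0.2681  0.0752] left mm [ 0.1 -0.  -0.1]
```

Call:
{"method": "servo_tool", "body": {
  "deltas": [
    {"slide":[0.3,0.28,0.9],"spin":0.05}
  ]
}}

```text
time_s: 31.85
tcp_pos: [0.4752, -0.2683, 0.089]
ee_rot: [[0.228, -0.974, 0.018], [-0.974, -0.228, -0.005], [0.009, -0.016, -1.0]]
wrist_force: [0.4, 0.2, -1.0]
gripper_width: 0.243
```

```bash
python3 - <<'E'
from h import *
hold(.4);print(tipw().round(4))
plan(tcph(.036),193,n=12)
E
```

```text
t 32.25 tcp [ 0.4723 -0.2683  0.0868] yaw -166.98 F [ 0.67 -0.25 -1.05] M [ 0.041  0.022 -0.014] w 0.246 tilt [ 0.0114 -0.003 ]
[ 0.4726 -0.2684  0.0567]
[{"slide":[-0.02,0.04,0.83],"spin":0}]
end [ 0.4714 -0.2681  0.0661] left mm [ 0.1 -0.   0. ]
```

Call:
{"method": "servo_tool", "body": {
  "deltas": [
    {"slide":[-0.02,0.04,0.8],"spin":0}
  ]
}}

```text
time_s: 32.35
tcp_pos: [0.4745, -0.2689, 0.0698]
ee_rot: [[0.226, -0.974, 0.019], [-0.974, -0.226, -0.006], [0.01, -0.017, -1.0]]
wrist_force: [0.9, -0.7, -0.5]
gripper_width: 0.244
```

```bash
python3 - <<'E'
from h import *
hold(.45);print(tipw().round(4))
w=cap("wrist");crop(w,"pics/w15.png",190,170,130,100,6)
a=cap("scene");b=cap("side")
im=np.hstack([cv2.resize(a["frame"][205:280,110:175,::-1],None,fx=6,fy=6,interpolation=cv2.INTER_CUBIC),cv2.resize(b["frame"][135:210,345:410,::-1],None,fx=6,fy=6,interpolation=cv2.INTER_CUBIC)])
cv2.imwrite("pics/i15.png",im)
plan(tcph(.026),193,n=12)
E
```

```text
t 32.8 tcp [ 0.4719 -0.2682  0.0675] yaw -166.98 F [-0.64 -0.96 -0.3 ] M [ 0.109  0.067 -0.025] w 0.248 tilt [ 0.0126 -0.0034]
[ 0.4723 -0.2683  0.0374]
[{"slide":[-0,0.01,0.44],"spin":0}]
end [ 0.4715 -0.2682  0.0562] left mm [ 0.1  0.1 -0.1]
```

View pics/i15.png

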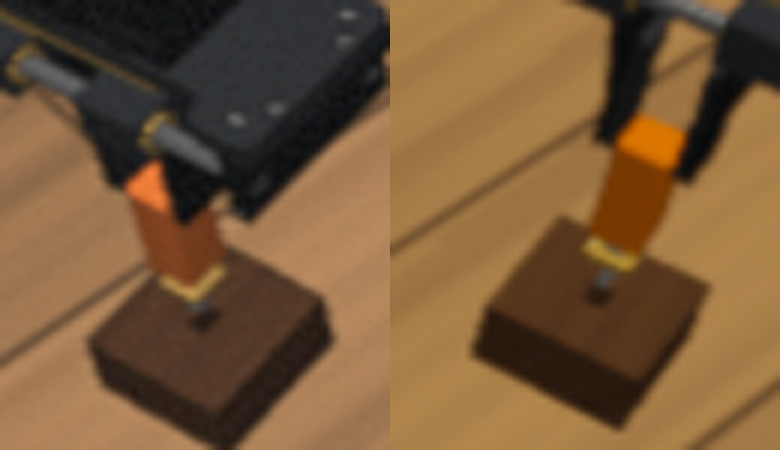

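View pics/w15.png

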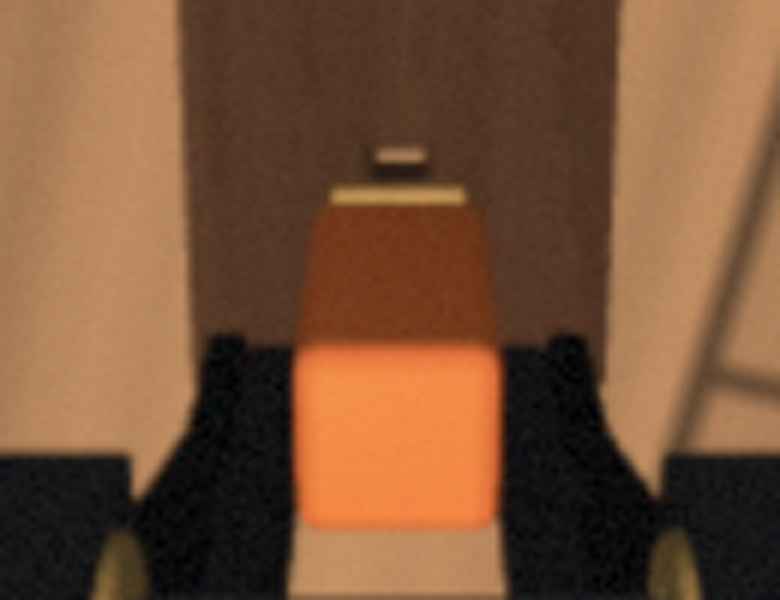

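Aligned with the hole (hole u≈400, collar u≈398). Lowering in 5–6 mm steps.

Call:
{"method": "servo_tool", "body": {
  "deltas": [
    {"slide":[0,0.01,0.24],"spin":0}
  ]
}}

```text
time_s: 33.05
tcp_pos: [0.4722, -0.2685, 0.0618]
ee_rot: [[0.225, -0.974, 0.014], [-0.974, -0.225, -0.004], [0.007, -0.013, -1.0]]
wrist_force: [-0.1, 0.3, -0.1]
gripper_width: 0.251
```

```bash
python3 - <<'E'
from h import *
hold(.35);print(tipw().round(4))
plan(tcph(.025),193,n=12)
E
```

```text
t 33.4 tcp [ 0.4715 -0.2682  0.0611] yaw -166.98 F [ 0.09 -0.1  -0.82] M [ 0.094 -0.027  0.009] w 0.244 tilt [ 0.012  -0.0032]
[ 0.4719 -0.2683  0.031 ]
[{"slide":[-0.01,-0,0.24],"spin":0}]
end [ 0.4715 -0.268   0.0551] left mm [ 0.  -0.1 -0. ]
```

Call:
{"method": "servo_tool", "body": {
  "deltas": [
    {"slide":[0,0,0.22],"spin":0}
  ]
}}

```text
time_s: 33.5
tcp_pos: [0.4723, -0.2685, 0.0562]
ee_rot: [[0.225, -0.974, 0.014], [-0.974, -0.225, -0.004], [0.007, -0.013, -1.0]]
wrist_force: [-0.4, -0.6, -0.9]
gripper_width: 0.245
```

```bash
python3 - <<'E'
from h import *
hold(.3);print(tipw().round(4))
plan(tcph(.0195),193,n=12)
E
```

```text
t 33.8 tcp [ 0.4716 -0.2683  0.0556] yaw -166.98 F [ 1.17  0.11 -1.38] M [ 0.041 -0.001 -0.018] w 0.243 tilt [ 0.0119 -0.0033]
[ 0.472  -0.2684  0.0255]
[{"slide":[-0.01,0,0.24],"spin":0}]
end [ 0.4716 -0.2681  0.0496] left mm [-0.1 -0.  -0. ]
```

Call:
{"method": "servo_tool", "body": {
  "deltas": [
    {"slide":[0,0,0.22],"spin":0}
  ]
}}

```text
time_s: 33.9
tcp_pos: [0.4725, -0.2686, 0.0507]
ee_rot: [[0.225, -0.974, 0.014], [-0.974, -0.225, -0.004], [0.007, -0.013, -1.0]]
wrist_force: [1.1, -0.3, -1.0]
gripper_width: 0.246
```

```bash
python3 - <<'E'
from h import *
hold(.3);print(tipw().round(4));favg(2)
plan(tcph(.0158),193,n=12)
E
```

```text
t 34.2 tcp [ 0.4717 -0.2683  0.0501] yaw -166.97 F [-0.2  -0.52 -1.44] M [ 0.066 -0.026 -0.014] w 0.245 tilt [ 0.012  -0.0033]
[ 0.4721 -0.2684  0.02  ]
t 34.3 Fav [-0.051 -0.013 -0.026  0.067  0.003  0.021] push=0.05 tip [ -87.22 -264.38   20.11] yaw -166.98
[{"slide":[-0.01,0.01,0.17],"spin":0}]
end [ 0.4715 -0.2682  0.046 ] left mm [ 0.1  0.1 -0.1]
```

Call:
{"method": "servo_tool", "body": {
  "deltas": [
    {"slide":[0,0,0.14],"spin":0}
  ]
}}

```text
time_s: 34.4
tcp_pos: [0.4723, -0.2685, 0.0471]
ee_rot: [[0.225, -0.974, 0.013], [-0.974, -0.225, -0.004], [0.007, -0.012, -1.0]]
wrist_force: [0.1, -0.5, -1.2]
gripper_width: 0.246
```

```bash
python3 - <<'E'
from h import *
hold(.25);favg(3)
E
```

```text
t 34.65 tcp [ 0.4718 -0.2683  0.0467] yaw -166.97 F [-0.41  0.1  -0.14] M [0.091 0.01  0.045] w 0.248 tilt [ 0.0121 -0.0033]
t 34.8 Fav [-0.352 -0.103 -0.534  0.09  -0.01  -0.029] push=0.34 tip [ -87.09 -264.41   16.66] yaw -166.98
```

Call:
{"method": "servo_tool", "body": {
  "deltas": [
    {"slide":[0,0,0.03],"spin":0}
  ]
}}

```text
time_s: 34.9
tcp_pos: [0.472, -0.2684, 0.0461]
ee_rot: [[0.225, -0.974, 0.013], [-0.974, -0.225, -0.003], [0.006, -0.012, -1.0]]
wrist_force: [-0.3, 1.3, -0.4]
gripper_width: 0.242
```

```bash
python3 - <<'E'
from h import *
hold(.2);favg(4)
E
```

```text
t 35.1 tcp [ 0.472  -0.2684  0.0461] yaw -166.97 F [-0.11 -0.9  -0.67] M [ 0.055 -0.068 -0.028] w 0.242 tilt [ 0.0126 -0.0035]
t 35.3 Fav [ 0.375 -0.005 -0.115  0.071 -0.04  -0.011] push=-0.37 tip [ -86.95 -264.44   15.99] yaw -166.97
```

Call:
{"method": "servo_tool", "body": {
  "deltas": [
    {"slide":[0,0,0.02],"spin":0}
  ]
}}

```text
time_s: 35.4
tcp_pos: [0.4722, -0.2685, 0.046]
ee_rot: [[0.226, -0.974, 0.013], [-0.974, -0.226, -0.004], [0.007, -0.012, -1.0]]
wrist_force: [0.0, 0.7, 3.4]
gripper_width: 0.248
```

```bash
python3 - <<'E'
from h import *
hold(.1);favg(5)
a=cap("scene");b=cap("side")
im=np.hstack([cv2.resize(a["frame"][205:280,110:175,::-1],None,fx=6,fy=6,interpolation=cv2.INTER_CUBIC),cv2.resize(b["frame"][135:210,345:410,::-1],None,fx=6,fy=6,interpolation=cv2.INTER_CUBIC)])
cv2.imwrite("pics/i16.png",im)
E
```

```text
t 35.5 tcp [ 0.4722 -0.2685  0.046 ] yaw -166.96 F [0.2  0.22 4.19] M [0.276 0.186 0.053] w 0.244 tilt [ 0.0129 -0.0038]
t 35.75 Fav [-1.011  0.946  3.399  0.226  0.262  0.006] push=1.07 tip [ -86.71 -264.55   15.91] yaw -166.96
```

View pics/i16.png

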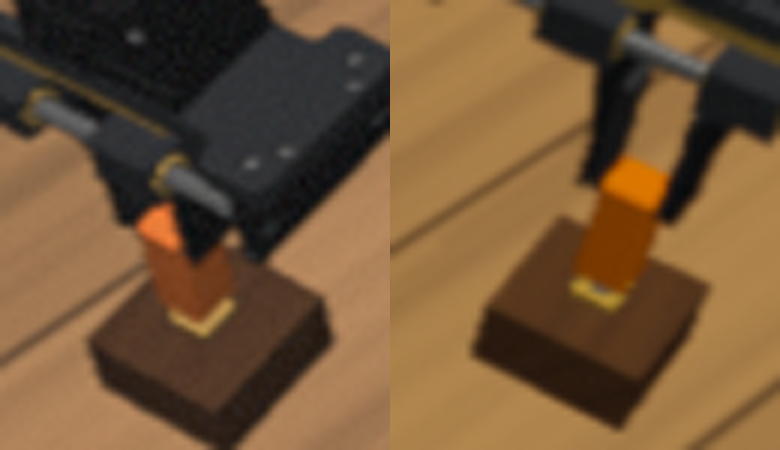

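The collar is seated with about 4 N upward contact. Releasing.

Call:
{"method": "servo_tool", "body": {
  "deltas": [
    {"slide":[0,0,0],"spin":0}
  ],
  "gripper": 60
}}

```text
time_s: 35.95
tcp_pos: [0.4722, -0.2685, 0.0458]
ee_rot: [[0.225, -0.974, 0.013], [-0.974, -0.225, -0.004], [0.007, -0.012, -1.0]]
wrist_force: [0.6, -0.5, -0.7]
gripper_width: 0.284
```

```bash
python3 - <<'E'
from h import *
hold(.3);hold(.3);hold(.1)
E
```

```text
t 36.25 tcp [ 0.472  -0.2684  0.0456] yaw -166.97 F [0.1  0.18 1.34] M [ 0.038 -0.038 -0.013] w 0.525 tilt [ 0.0124 -0.0036]
t 36.55 tcp [ 0.4723 -0.2685  0.046 ] yaw -166.96 F [-0.5   0.69 -1.  ] M [ 0.04  -0.024  0.003] w 0.739 tilt [ 0.0131 -0.0038]
t 36.65 tcp [ 0.4722 -0.2685  0.046 ] yaw -166.97 F [-0.81 -0.07  0.3 ] M [ 0.115 -0.048 -0.016] w 0.758 tilt [ 0.0131 -0.0038]
```

Call:
{"method": "servo_tool", "body": {
  "deltas": [
    {"slide":[0,0,-0.6],"spin":0},
    {"slide":[0,0,-0.8],"spin":0},
    {"slide":[0,0,-1],"spin":0},
    {"slide":[0,0,-1],"spin":0},
    {"slide":[-0.5,0,-0.8],"spin":0},
    {"slide":[-0.9,0,-0.4],"spin":0},
    {"slide":[-0.9,0,0],"spin":0},
    {"slide":[-0.5,0,0],"spin":0}
  ]
}}

```text
time_s: 37.45
tcp_pos: [0.4543, -0.199, 0.1646]
ee_rot: [[0.222, -0.975, 0.012], [-0.975, -0.222, -0.003], [0.006, -0.011, -1.0]]
wrist_force: [0.5, -0.3, -0.7]
gripper_width: 0.762
```

```bash
python3 - <<'E'
from h import *
hold(.3)
w=cap("wrist");cv2.imwrite("pics/w17.png",w["frame"][:,:,::-1])
a=cap("scene");b=cap("side");cv2.imwrite("pics/a17.png",a["frame"][:,:,::-1])
im=np.hstack([cv2.resize(a["frame"][205:280,110:175,::-1],None,fx=6,fy=6,interpolation=cv2.INTER_CUBIC),cv2.resize(b["frame"][135:210,345:410,::-1],None,fx=6,fy=6,interpolation=cv2.INTER_CUBIC)])
cv2.imwrite("pics/i17.png",im)
crop(a,"pics/a17c.png",225,170,80,70,8)
E
```

```text
t 37.75 tcp [ 0.4547 -0.2005  0.1637] yaw -167.23 F [-0.31  0.55  0.16] M [ 0.058  0.025 -0.058] w 0.763 tilt [ 0.0102 -0.0032]
```

View pics/i17.png

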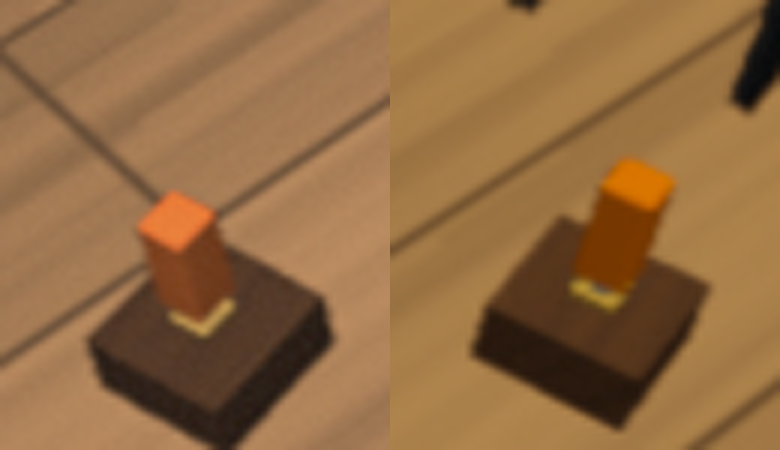

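View pics/w17.png

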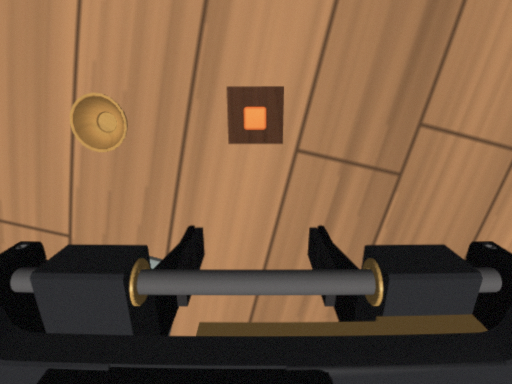

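View pics/a17c.png

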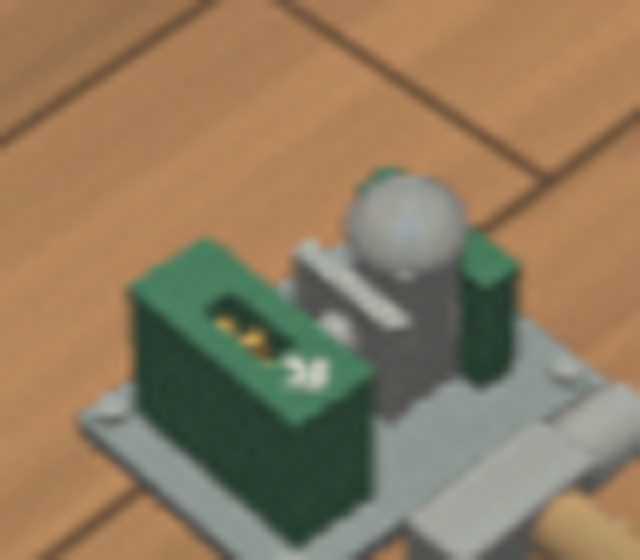

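View pics/a17.png

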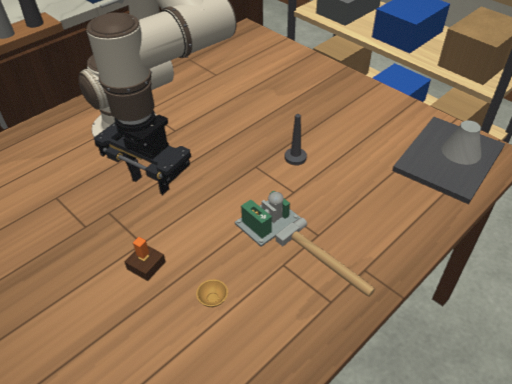

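The key stands upright and fully down in the block, released. The stake is upright with the jaw against it, and the bystanders are in their original places. Handing in.

```bash
python3 - <<'E'
from h import *
s=st(); print(np.abs(s["joint_velocities"]).max())
print(r.finish_job())
E
```

```text
t 37.9 tcp [ 0.4546 -0.2006  0.1637] yaw -167.26 F [-1.29 -0.26 -0.38] M [0.069 0.024 0.007] w 0.762 tilt [ 0.0101 -0.0031]
0.15439091522032888
the job is handed in; nothing more can be done
None
```

The clamp is tightened and the key is back in its block; I handed the job in at 37.9 s of the 67 s allowed. The hand-in gives no verdict, so what follows rests on my own checks.

**What I did**
- I made three strokes along the arrow, lifting the key out of the slot each time to bring it back. Each met only friction, about 2–3 N.
- On the fourth stroke the wheel went firm almost as soon as the blade touched the tooth. I raised the push in small steps to an average of about 6.5–6.8 N and stopped there.
- I then eased the key off, lifted it out, lowered it into its hole until the collar met the block with about 4 N, and let go.

**Last checks**
- **Key:** it stands upright and centred with its collar on the block. The gripper is open and clear of everything.
- **Stake and jaw:** the stake is standing. From the wheel's turn I put the jaw face at about 44.6 mm and the stake's face at about 45 mm, so they agree. I saw no gap in the pictures, but they are coarse.
- **Bystanders:** the mandrel, hammer and dish look unmoved in the last overall picture.

**Where the readings disagreed**
- **Bite force:** the averaged wrist force gave 6.5–6.8 N, while a rough estimate from the wrist moment gave about 6.2 N. Both are above the 6 N bite and below the 9 N limit.
- **Clamp position:** the fixed cameras and the wrist camera differed by about 3 mm. I used the wrist camera, and the blade then went into the slot and later the hole without touching the sides.

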